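# Nest the steel instrument containers

## Task

Nest the three open steel containers on the trolley: set the medium one inside the large one first, then the small one inside the medium one, each upright and flat on the floor of the one that holds it, set down and not dropped. One of them has slid under the fixed wire rack: draw it out with the hooked rod without touching it with the gripper while it is under there, and leave the rod lying flat on the trolley top. Do not tip any container, and leave the spray bottle, jar and small bowl where they stand.

Things in the scene. Friction and masses are not known exactly. Their poses are not given: they have to be found in the camera images.
- tray_large: Large open-topped steel box, 80 wide (its x) by 138 long (its y) by 35 high, walls and floor 3 mm, inside 74 by 132. Stands on the trolley top, about 0.45 kg. Origin: centre of the underside; z up.
- tray_medium: Medium open-topped steel box, 60 wide (its x) by 118 long (its y) by 58 high, walls and floor 3 mm, inside 54 by 112; about 0.25 kg. Nested in the large one its rim stands 26 mm above the large one's rim, so it can be held across its 60 mm width by the top 20 mm. Origin: centre of the underside; z up. Starts either under the rack or in the open (the small one is then at the other place), its length within about 0.5 rad of the rack's y axis.
- tray_small: Small open-topped steel box, 40 wide (its x) by 98 long (its y) by 80 high, walls and floor 3 mm; about 0.2 kg. Nested in the medium one its rim stands 25 mm above the medium one's rim. Origin: centre of the underside; z up. Starts either under the rack or in the open.
- rack: Fixed wire rack of steel bars, 330 long (its x) by 220 deep (its y) by 115 high; bars across the top 30 mm apart with their undersides at about 107 mm, four legs 12 mm thick at the corners, nothing below the top between the legs. Origin: centre of its footprint on the trolley top. Its open long side towards its +y (the middle of the trolley) is where a container is drawn out.
- rack_mouth (a point): Point on the trolley top under the middle of the rack's open long edge: 110 mm along +y of the rack's own frame from its origin.
- hook: Hooked rod lying flat: a grey handle 20 wide (its x), 80 long (its y), 34 high; from it a steel rod 10 mm thick runs along its -y, close to the trolley top, to a corner 270 mm from the origin, where a bar 10 mm thick turns off at right angles to its +x, 55 mm long. 0.22 kg, two thirds of it in the handle; balance point about 60 mm from the origin along -y; light enough to be held level by the handle. Origin: centre of the handle's underside; z up.
- hook_corner (a point): Corner of the hooked rod, where the rod's axis meets the bar's axis, 5 mm above the underside.
- spray_bottle: Loose white spray bottle, 66 mm thick, 211 mm high, to be left alone. Origin: centre of its underside.
- jar: Loose amber jar, 60 mm thick, 75 mm high, to be left alone. Origin: centre of its underside.
- gallipot: Loose small round steel bowl, 70 mm across, 45 mm high, to be left alone. Origin: centre of its underside.
Not all that is in view belongs to the job. What is shaped like the tray_small but purple is not meant.

How it is judged:
On the way:
1. the medium container sits flat in the large one while the small one is not yet in it (horizontal distance between tray_medium and tray_large below 0.013 m and z of tray_medium in the frame of tray_large between -0.002 and 0.008 m and angle between tray_medium's own z axis and vertical below 0.07 rad and horizontal distance between tray_small and tray_medium above 0.06 m), for 0.2 s.
At the end, for the whole second after the job is handed in: Large container flat on the trolley top; medium inside it and small inside medium, each upright within 0.07 rad, undersides within 8 mm of the holder's underside, centred within 13 mm; hooked rod flat on the top (12 mm, 0.12 rad); all at rest (height (world z) of tray_large below 0.005 m and angle between tray_large's own z axis and vertical below 0.05 rad and horizontal distance between tray_medium and tray_large below 0.013 m and z of tray_medium in the frame of tray_large between -0.002 and 0.008 m and angle between each of tray_medium, tray_small's own z axis and vertical below 0.07 rad and horizontal distance between tray_small and tray_medium below 0.013 m and z of tray_small in the frame of tray_medium between -0.002 and 0.008 m and linear speed of each of tray_large, tray_medium, tray_small, hook below 0.02 m/s and height (world z) of hook between -0.005 and 0.012 m and angle between hook's own z axis and vertical below 0.12 rad); the robot touches nothing.
It fails at once if the gripper touches a container whose middle is under the wire rack ((contact force between the fingers and tray_medium above 0.3 N and y of tray_medium in the frame of rack between -0.14 and 0.11 m and x of tray_medium in the frame of rack between -0.165 and 0.165 m) or (contact force between the fingers and tray_small above 0.3 N and y of tray_small in the frame of rack between -0.14 and 0.11 m and x of tray_small in the frame of rack between -0.165 and 0.165 m)).
It fails at once if a container is dropped: in the air (underside above 45 mm) with the fingers not on it ((height (world z) of tray_medium above 0.045 m and contact force between the fingers and tray_medium below 0.02 N) or (height (world z) of tray_small above 0.045 m and contact force between the fingers and tray_small below 0.02 N)).
It fails at once if a container tips by more than 0.5 rad (angle between any of tray_large, tray_medium, tray_small's own z axis and vertical above 0.5 rad).
It fails at once if the spray bottle, jar or small bowl is moved by more than 30 mm or tipped (distance of any of spray_bottle, jar, gallipot from where it was at the start of the episode above 0.03 m or angle between any of spray_bottle, jar, gallipot's own z axis and vertical above 0.4 rad).
It also fails if it takes over 72 s, if anything falls off the work surface, if the arm or the gripper's body presses on something with over 40 N, if the wrist force passes 120 N, or if a joint passes its speed limit or range.

## Robot

A 6-joint arm with a two-finger parallel gripper is mounted at the origin on the work surface. World frame = base frame: x ahead of the robot, y to its left, z up, the work surface at z = 0. Lengths are in m, angles in rad, forces in N, time in s.
With the tool pointing down it reaches from about 0.225 to 0.725 m from the base axis. Payload 3.1 kg.
Tool frame: the origin (TCP) lies at the very end of the fingers, on their centre line; the grasp point (between the pads) lies 19 mm behind it (r.grip_depth is the z of the grasp point in the tool frame, in m); z points along the fingers, y is the direction in which the jaws open and shut (so a half turn about z gives the same grasp; the last joint's range is limited). The gripper opens to 85 mm and grips with 20 to 120 N. Pads are 22 mm wide; open, the fingers measure 114 mm over their backs; the gripper's body (76 mm by 85 mm) begins 54 mm behind the grasp point. The pads swing forward as they close: fully open they stand 13 mm farther back than shut.
Start: joints at [-1.46, 0.048, 0.099, 1.622, 0, 1.443], TCP at [0.124, -0.51, 0.231] pointing down, gripper open.
Joint ranges: [-2.91, 2.91], [-0.99, 1.94], [-1.21, 1.42], [-2.12, 2.29], [-1.49, 1.47], [-3.14, 3.14]. Speed limits (rad/s): [2.79, 2.79, 3.14, 3.14, 3.14, 3.14].

## Interface

Orientations are given as a 3x3 rotation matrix whose columns are the frame's x, y, z axes.
In Python, from workcell import r gives the robot as it stands. The module is installed in compiled form; this text tells all that it offers.
- The arm moves only by the shell command python3 -m jog 'ROWS' [FORCE]. ROWS is JSON, a list of rows, each a list of 5 numbers: the shift along the tool's x, y, z in units of 20 cm (1.0 is 20 cm), then the turn about the tool's z in units of 45 degrees (1.0 is 45 degrees), then the opening, from 0 (shut) to 1 (fully open). A call has 1 to 10 rows; each row is the pose to reach, as a shift and turn from the pose measured when the call began, along the tool's axes at that moment; what a row does not reach only later rows make up. A row lasts 1/8 s, in which the tool goes at most 62.5 mm and 10.7 degrees, less where a joint would pass 70% of its speed; a pose out of reach is approached as far as the arm can. A call with a number of a shift or a turn outside -1 to 1 is refused whole. A call with a gripper value outside its range is refused whole. The fingers move at their own pace and stop on an object; FORCE is the grip in N (left out, the last holds). Time passes only in rows, so rows that repeat a pose let the fingers close. It gives the time, the measured TCP pose, the force and the opening at its end, in the units of the state.
- r.get_obs(): the state, without advancing time (a new reading comes with each control period).
- r.camera(name): name is "side" or "top"; returns a dict with "color" (480x640x3 uint8, red, green, blue), "camera_matrix" (3x3 intrinsics, pixels), "extrinsics" (4x4, takes a point from camera to world coordinates). Camera axes: x right, y up, looking along -z (the intrinsics and any distortion apply to the point x, -y, -z); pixel columns grow to the right and rows downward; lengths in m; the calibration is good to about 2 mm. A picture is of the moment at which its call begins. There is no depth.
- r.job_done(): hands the job in, once; it reports no verdict.
The state is a dict: "clock": time; "joint_positions": joint angles; "qvel": joint speeds; "joint_torque": joint torques, N m; "ee_pos": TCP position; "orientation": TCP orientation; "wrist_force": force on the tool from outside, world axes, zero at the start; "torque": the same for the moment, N m; "opening": finger opening in m.
Only numpy, scipy, OpenCV 4.12 (cv2) and the standard library are available. Lean on these libraries where they do the work, as an engineer would, in place of code of your own. Each camera call takes 0.05 s, during which the arm holds its last target.

## Working session

There is one attempt and no reset: what is moved stays moved. The work goes in short steps, Python scripts to look and compute and a shell command to move; the robot and the scene stay as the last step left them, time stands still between calls to the robot, and variables do not carry over. Pictures are saved under pics/ and viewed, and the job is handed in when it is done.

```bash
mkdir -p pics; ls; python3 - <<'E'
from workcell import r
import cv2,numpy as np
o=r.get_obs()
for k in o: print(k,np.round(o[k],3).tolist())
print(r.grip_depth)
for n in("top","side"):
    c=r.camera(n); cv2.imwrite(f"pics/{n}0.png",c["color"][:,:,::-1])
    print(n,c["camera_matrix"].tolist(),np.round(c["extrinsics"],4).tolist(),[k for k in c])
E
```

```text
pics
clock 0.0
joint_positions [-1.46, 0.049, 0.098, 1.622, 0.0, 1.443]
qvel [0.002, 0.0, -0.002, -0.001, 0.0, -0.001]
joint_torque [-0.001, -33.878, 32.002, 0.02, -0.0, 0.0]
ee_pos [0.124, -0.509, 0.23]
orientation [[0.972, 0.237, -0.0], [0.237, -0.972, 0.002], [0.0, -0.002, -1.0]]
wrist_force [0.075, 0.12, -0.44]
torque [0.009, 0.043, 0.014]
opening 0.085
-0.0187
top [[468.7503452189354, 0.0, 317.6404281371752], [0.0, 468.7503452189354, 243.82477754799373], [0.0, 0.0, 1.0]] [[-0.0192, 0.9912, -0.1313, 0.41], [-0.9996, -0.0214, -0.0159, -0.0383], [-0.0186, 0.1309, 0.9912, 1.4229], [0.0, 0.0, 0.0, 1.0]] ['color', 'camera_matrix', 'extrinsics']
side [[560.6924955827354, 0.0, 308.2441134313941], [0.0, 560.6924955827354, 244.89139673455733], [0.0, 0.0, 1.0]] [[-0.9639, 0.2158, -0.1558, 0.2989], [-0.2656, -0.7434, 0.6138, 1.025], [0.0166, 0.633, 0.7739, 1.3741], [0.0, 0.0, 0.0, 1.0]] ['color', 'camera_matrix', 'extrinsics']
```

View pics/top0.png

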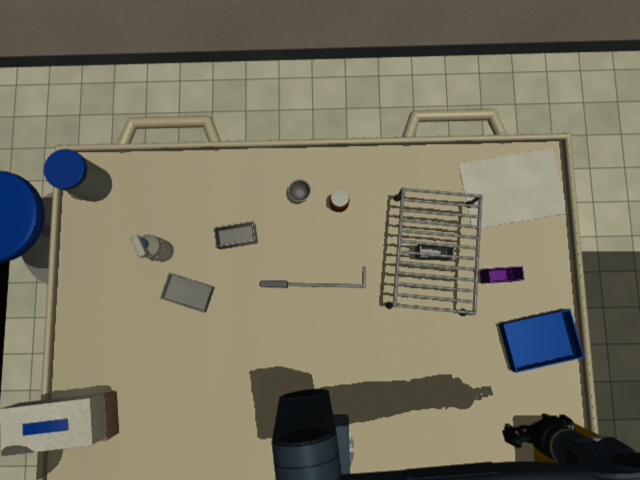

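View pics/side0.png

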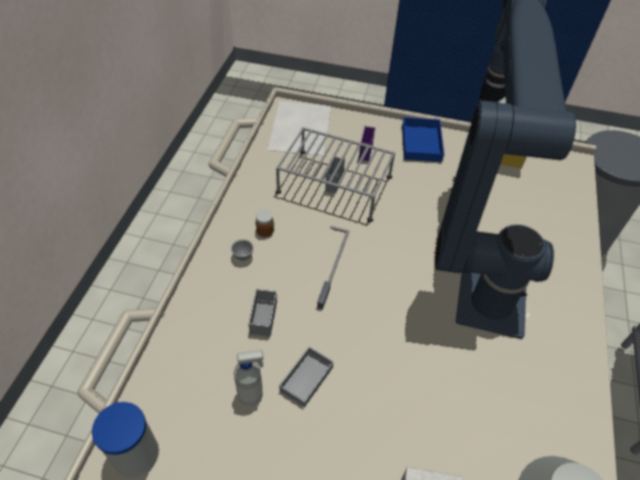

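```bash
cat > h.py <<'E'
from workcell import r
import cv2,numpy as np
def cam(n):
    c=r.camera(n); return c
def unproj(c,u,v,z):
    K=c["camera_matrix"];E=c["extrinsics"]
    d=np.array([(u-K[0,2])/K[0,0],-(v-K[1,2])/K[1,1],-1.]); d=E[:3,:3]@d; o=E[:3,3]
    return o+d*(z-o[2])/d[2]
def proj(c,P):
    K=c["camera_matrix"];E=c["extrinsics"]
    p=(np.atleast_2d(P)-E[:3,3])@E[:3,:3]; p=p*[1,-1,-1]
    q=p@K.T; return q[:,:2]/q[:,2:]
def crop(c,x0,y0,w,h,s,name):
    im=c["color"][y0:y0+h,x0:x0+w,::-1]
    im=cv2.resize(im,None,fx=s,fy=s,interpolation=cv2.INTER_CUBIC); cv2.imwrite("pics/"+name,im)
def box(x,y,yaw,w,l,z0,z1):
    R=np.array([[np.cos(yaw),-np.sin(yaw)],[np.sin(yaw),np.cos(yaw)]])
    P=[]
    for z in(z0,z1):
        for a,b in((-1,-1),(1,-1),(1,1),(-1,1)):
            q=R@[a*w/2,b*l/2]; P.append([x+q[0],y+q[1],z])
    return np.array(P)
E
python3 - <<'E'
from h import *
c=cam("top"); s=cam("side")
crop(c,150,170,110,150,4,"c1.png"); crop(c,370,170,170,150,4.5,"c2.png"); crop(c,250,250,130,60,6,"c3.png")
crop(s,230,120,180,110,4.4,"c4.png"); crop(s,220,280,130,130,4.4,"c5.png")
for n,p,z in[("handle",(274,284),.034),("corner",(365,286),.005),("tipbar",(364,267),.005)]: print(n,np.round(unproj(c,*p,z),3))
E
```

```text
handle [0.477 0.116 0.034]
corner [ 0.467 -0.156  0.005]
tipbar [ 0.524 -0.154  0.005]
```

```bash
cd pics; python3 -c "
import cv2,numpy as np
a=[cv2.imread(f'c{i}.png') for i in (1,5)]
h=max(x.shape[0] for x in a); a=[cv2.copyMakeBorder(x,0,h-x.shape[0],0,0,0) for x in a]
m=np.hstack(a);print(m.shape);m=m[:,:];cv2.imwrite('m1.png',cv2.resize(m,None,fx=min(1,780/m.shape[1],600/m.shape[0]),fy=min(1,780/m.shape[1],600/m.shape[0])))"
```

```text
(600, 1012, 3)
```

View pics/c2.png

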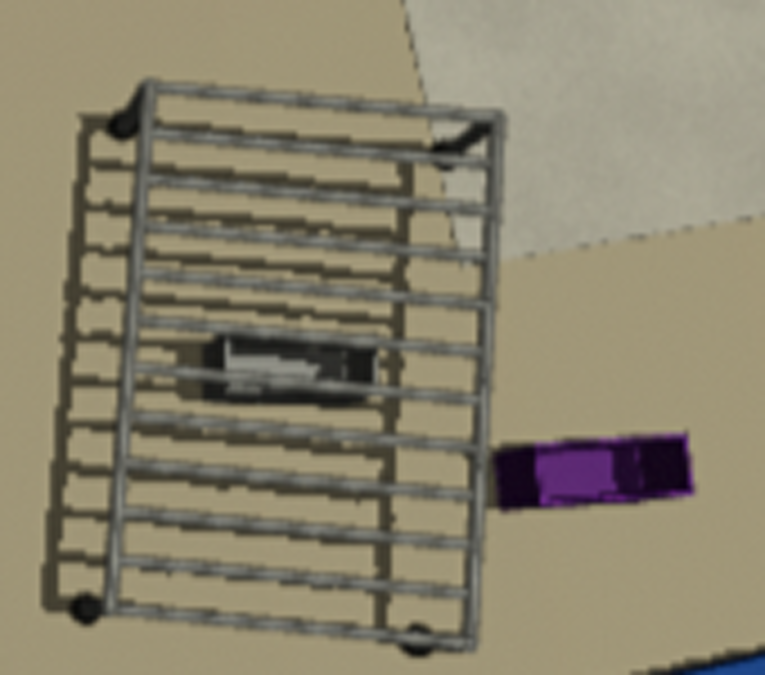

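View pics/m1.png

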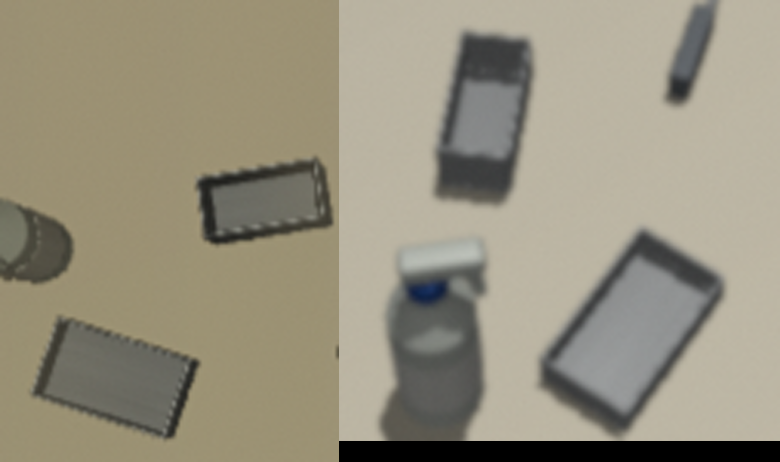

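View pics/c3.png

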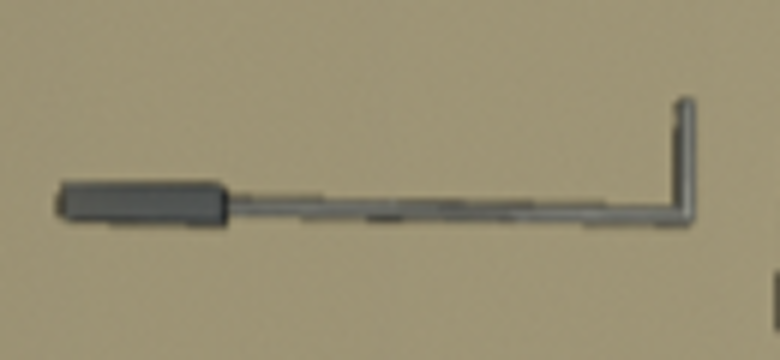

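View pics/c4.png

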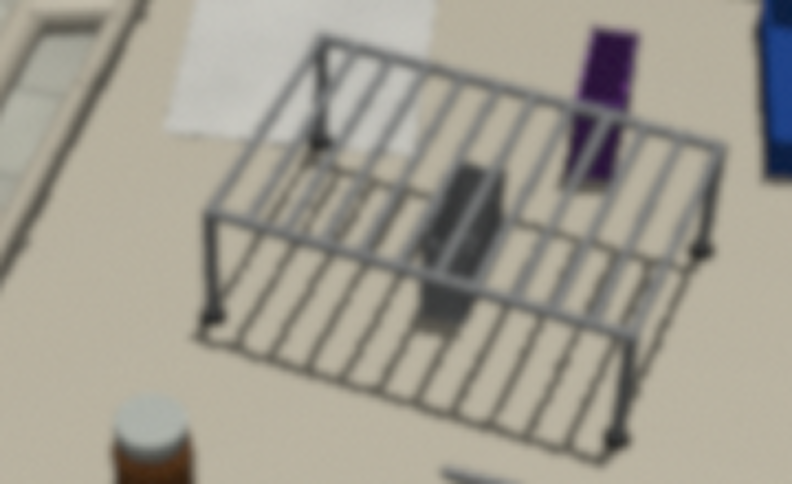

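```bash
cat >> h.py <<'E'
from scipy.optimize import least_squares
def fit(obs,w,l,x0):
    # obs: list of (cam, pix corners Nx2 , z) in order around the rim; unordered match by nearest
    def f(p):
        e=[]
        for c,px,z in obs:
            q=proj(c,box(p[0],p[1],p[2],w,l,z,z)[:4])
            for u in px:
                d=q-u; e+=list(d[np.argmin((d**2).sum(1))])
        return np.array(e)
    s=least_squares(f,x0); return s.x,np.sqrt(np.mean(s.fun**2))
def draw(im,c,P,col,s,x0,y0):
    q=((proj(c,P)-[x0,y0]+.5)*s-.5)
    q=np.round(q).astype(int)
    for a in range(4):
        for i,j in((a,(a+1)%4),(4+a,4+(a+1)%4),(a,a+4)): cv2.line(im,tuple(q[i].tolist()),tuple(q[j].tolist()),col,1)
def overlay(c,boxes,x0,y0,w,h,s,name):
    im=cv2.resize(c["color"][y0:y0+h,x0:x0+w,::-1],None,fx=s,fy=s,interpolation=cv2.INTER_CUBIC)
    for P,col in boxes: draw(im,c,P,col,s,x0,y0)
    cv2.imwrite("pics/"+name,im)
E
python3 - <<'E'
from h import *
c=cam("top"); s=cam("side")
k=1/3.083
med=np.array([(198,180),(318,160),(331,223),(212,243)])*k+[150,170]
lar=np.array([(60,318),(198,360),(172,437),(35,395)])*k+[150,170]
sm=np.array([(222,340),(375,346),(365,408),(213,400)])/4.5+[370,170]
ks=1012/780/4.4
meds=(np.array([(462,34),(530,40),(508,160),(440,152)])-[339,0])*ks+[220,280]
lars=(np.array([(643,232),(722,285),(624,424),(542,362)])-[339,0])*ks+[220,280]
def ini(px,z): return list(np.mean([unproj(c,*p,z)[:2] for p in px],0))
for n,px,ps,z,w,l,yaw in(("med",med,meds,.058,.06,.118,0.1),("lar",lar,lars,.035,.08,.138,-.3),("sm",sm,None,.08,.04,.098,0)):
    obs=[(c,px,z)]
    print(n,fit(obs,w,l,ini(px,z)+[yaw]))
    if ps is not None:
        print(n,'side',fit([(s,ps,z)],w,l,ini(px,z)+[yaw])); print(n,'both',fit([(c,px,z),(s,ps,z)],w,l,ini(px,z)+[yaw]))
# rack feet
feet=np.array([(122,125),(445,152),(418,640),(86,608)])/4.5+[370,170]
top=np.array([(150,85),(500,115),(475,645),(110,610)])/4.5+[370,170]
for z,P in((0,feet),(.115,top)):
    Q=np.array([unproj(c,*p,z)[:2] for p in P]); print(np.round(Q,3).tolist(),Q.mean(0))
E
```

```text
med (array([0.62133033, 0.2247437 , 0.15996413]), np.float64(0.5926819100660919))
med side (array([0.6238842 , 0.23403442, 0.1633658 ]), np.float64(0.5790297330267745))
med both (array([0.62302231, 0.2291389 , 0.16102146]), np.float64(1.2684018833833974))
lar (array([ 0.45712234,  0.37180106, -0.30940072]), np.float64(0.4768763470489518))
lar side (array([ 0.45562764,  0.38542728, -0.339401  ]), np.float64(0.7479443274421349))
lar both (array([ 0.45654852,  0.37898872, -0.32485898]), np.float64(1.8145408260249194))
sm (array([ 0.55407854, -0.35362891, -0.08744688]), np.float64(0.6514624258357173))
[[0.737, -0.264], [0.713, -0.483], [0.383, -0.445], [0.408, -0.226]] [ 0.56020767 -0.35474155]
[[0.736, -0.264], [0.711, -0.483], [0.382, -0.447], [0.407, -0.226]] [ 0.55887859 -0.35507048]
```

```bash
python3 - <<'E'
from h import *
c=cam("top"); s=cam("side")
B=[(box(.5595,-.355,-.113,.33,.22,0,.115),(0,255,0)),(box(.554,-.3536,-.087,.04,.098,0,.08),(0,0,255)),
(box(.6213,.2247,.16,.06,.118,0,.058),(0,0,255)),(box(.4571,.3718,-.31,.08,.138,0,.035),(255,255,0))]
overlay(c,B,370,170,170,150,4.5,"o1.png");overlay(c,B,150,200,130,120,6,"o2.png")
overlay(s,B,230,120,180,110,4.4,"o3.png");overlay(s,B,220,270,140,140,4.2,"o4.png")
E
```

```text
(no output)
```

View pics/o1.png

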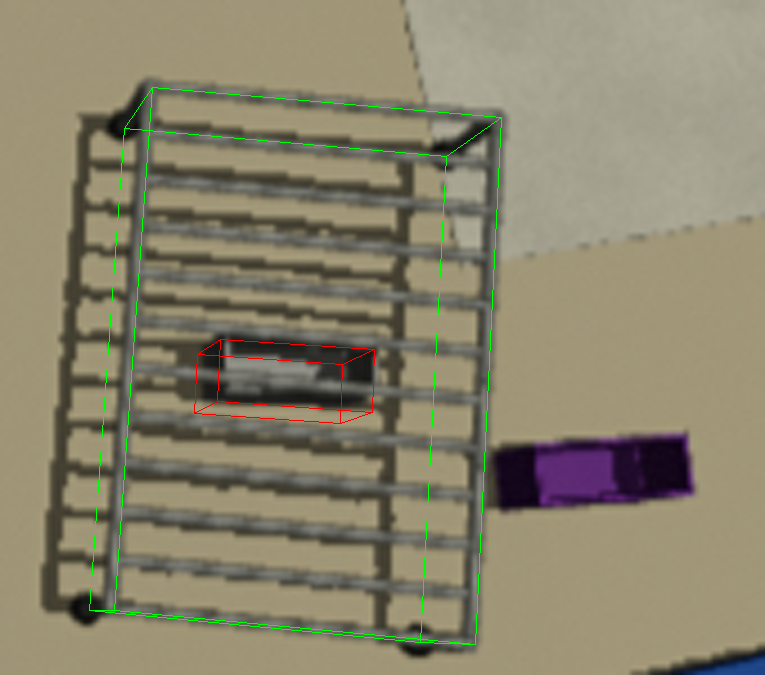

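View pics/o2.png

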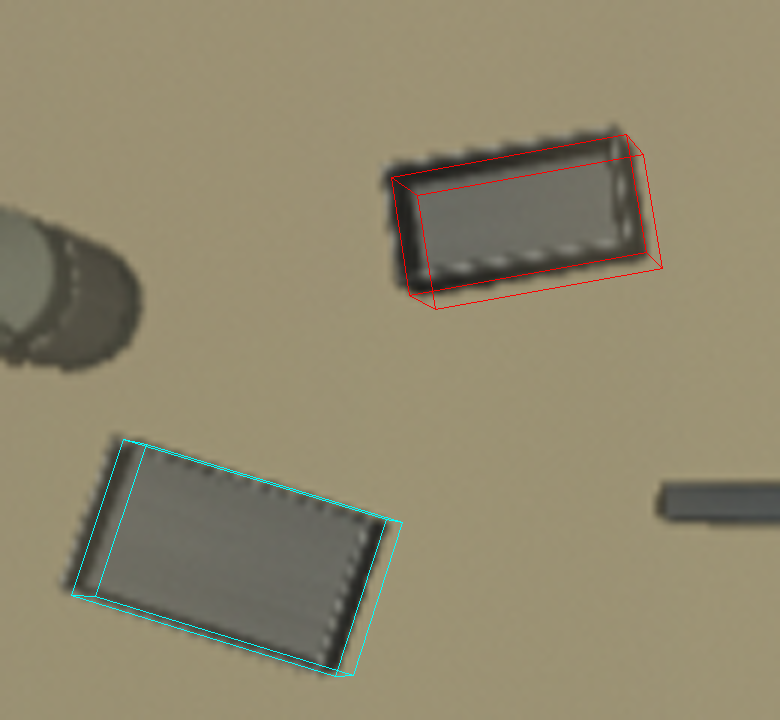

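View pics/o3.png

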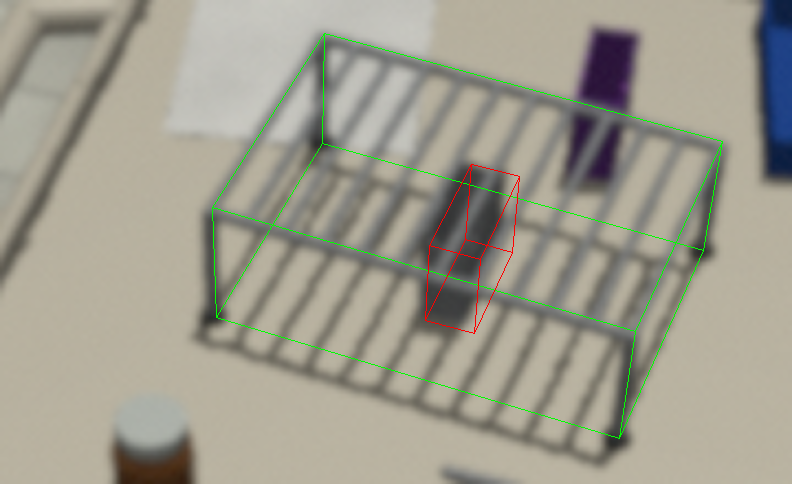

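View pics/o4.png

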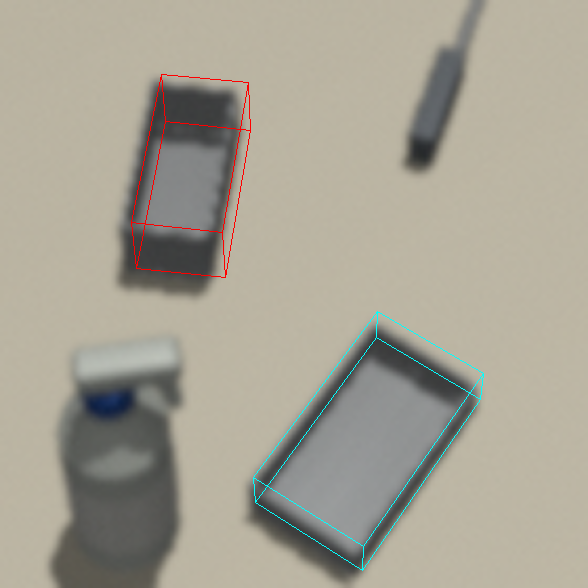

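```bash
cat >> h.py <<'E'
def satmask(c,x0,y0,w,h,s=4,thr=None):
    im=c["color"][y0:y0+h,x0:x0+w].astype(float)
    sat=(im.max(2)-im.min(2))/(im.max(2)+1)
    sat=cv2.resize(sat,None,fx=s,fy=s,interpolation=cv2.INTER_LINEAR)
    bg=np.median(sat); t=thr or bg/2
    return (sat<t).astype(np.uint8)
def biggest(m,u=None):
    n,l,st,ce=cv2.connectedComponentsWithStats(m)
    i=1+np.argmax(st[1:,4]); return (l==i).astype(np.uint8)
def hullfit(views,w,l,h,x0,z0=0):
    # views: (cam,mask,x0,y0,s)
    from scipy.optimize import minimize
    def cost(p):
        t=0
        for c,m,a,b,s in views:
            q=(proj(c,box(p[0],p[1],p[2],w,l,z0,z0+h))-[a,b]+.5)*s-.5
            hu=cv2.convexHull(q.astype(np.float32))
            k=np.zeros_like(m); cv2.fillConvexPoly(k,np.round(hu*16).astype(np.int32),1,shift=4)
            t+=1-(k&m).sum()/max(1,(k|m).sum())
        return t
    best=None
    for dy in(-.1,0,.1):
        x=np.array(x0,float)+[0,0,dy]
        sx=np.array([x,x+[.01,0,0],x+[0,.01,0],x+[0,0,.1]])
        r_=minimize(cost,x,method="Nelder-Mead",options=dict(initial_simplex=sx,xatol=1e-4,fatol=1e-5))
        if best is None or r_.fun<best.fun: best=r_
    return np.round(best.x,4),round(best.fun,3)
E
python3 - <<'E'
from h import *
c=cam("top"); s=cam("side")
for n,rt,rs,wlh,x0 in(("med",(205,212,62,46),(240,281,45,65),(.06,.118,.058),(.615,.22,.16)),("lar",(152,262,75,58),(270,335,75,80),(.08,.138,.035),(.457,.375,-.31))):
    V=[]
    for c_,R,nm in((c,rt,"t"),(s,rs,"s")):
        m=biggest(satmask(c_,*R)); V.append((c_,m,R[0],R[1],4)); cv2.imwrite(f"pics/mask_{n}{nm}.png",m*255)
    print(n,hullfit(V[:1],*wlh,x0),hullfit(V[1:],*wlh,x0),hullfit(V,*wlh,x0))
E
cd pics; python3 -c "
import cv2,numpy as np
a=[cv2.imread(f'mask_{i}.png') for i in ('medt','meds','lart','lars')]
a=[cv2.copyMakeBorder(x,0,330-x.shape[0],0,5,0,value=(0,0,255)) for x in a]
m=np.hstack(a);cv2.imwrite('mm.png',cv2.resize(m,None,fx=.7,fy=.7))"
```

```text
med (array([ 0.6206,  0.2338, -0.0591]), np.float64(0.338)) (array([0.6279, 0.2306, 0.2001]), np.float64(0.095)) (array([0.628 , 0.2305, 0.1996]), np.float64(0.446))
lar (array([ 0.4563,  0.371 , -0.2854]), np.float64(0.207)) (array([ 0.46  ,  0.3788, -0.2794]), np.float64(0.075)) (array([ 0.4593,  0.3795, -0.2988]), np.float64(0.284))
```

View pics/mm.png

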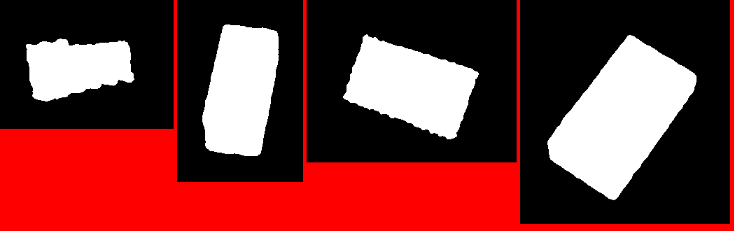

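```bash
cat >> h.py <<'E'
def bgmask(c,x0,y0,w,h,s=4,vt=.72):
    im=c["color"][y0:y0+h,x0:x0+w].astype(np.float32)
    im=cv2.resize(im,None,fx=s,fy=s,interpolation=cv2.INTER_LINEAR)
    bg=np.median(im.reshape(-1,3),0); v=im.sum(2)/bg.sum()
    sat=(im.max(2)-im.min(2))/(im.max(2)+1); sb=(bg.max()-bg.min())/(bg.max()+1)
    m=((sat<sb/2)|(v<vt)).astype(np.uint8)
    m=cv2.morphologyEx(m,cv2.MORPH_CLOSE,np.ones((9,9),np.uint8)); return biggest(m)
E
python3 - <<'E'
from h import *
c=cam("top"); s=cam("side"); Bx=[]
for n,rt,rs,wlh,x0 in(("med",(205,212,62,46),(240,281,45,65),(.06,.118,.058),(.615,.22,.16)),("lar",(152,262,75,58),(270,335,75,80),(.08,.138,.035),(.457,.375,-.31))):
    V=[]
    for c_,R,nm in((c,rt,"t"),(s,rs,"s")):
        m=bgmask(c_,*R) if nm=="t" else biggest(satmask(c_,*R)); V.append((c_,m,R[0],R[1],4))
    print(n,hullfit(V[:1],*wlh,x0),hullfit(V[1:],*wlh,x0)); f=hullfit(V,*wlh,x0); print(f)
    Bx.append((box(*f[0],wlh[0],wlh[1],0,wlh[2]),(0,0,255)))
overlay(c,Bx,150,200,130,120,5,"o5.png")
overlay(s,Bx,220,270,140,140,4.2,"o6.png")
E
```

```text
med (array([0.6257, 0.2301, 0.1456]), np.float64(0.045)) (array([0.628 , 0.2301, 0.1986]), np.float64(0.096))
(array([0.6266, 0.2305, 0.1621]), np.float64(0.152))
lar (array([ 0.4586,  0.378 , -0.314 ]), np.float64(0.048)) (array([ 0.46  ,  0.3789, -0.2797]), np.float64(0.077))
(array([ 0.4591,  0.3776, -0.3136]), np.float64(0.129))
```

View pics/o5.png

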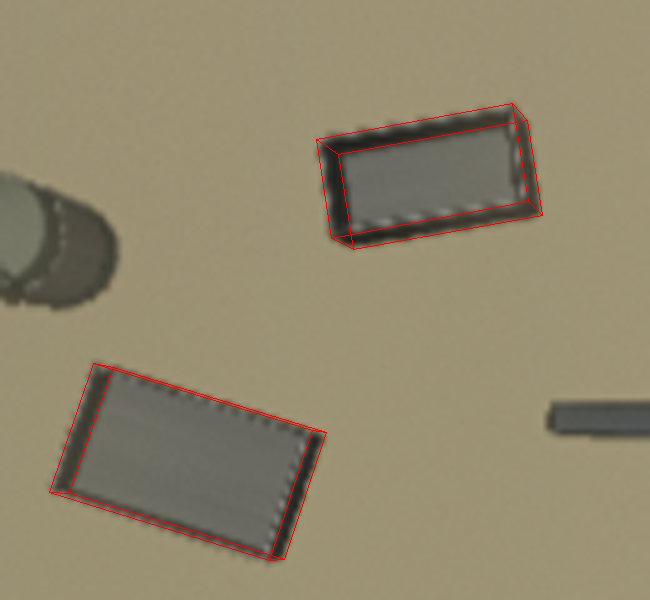

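View pics/o6.png

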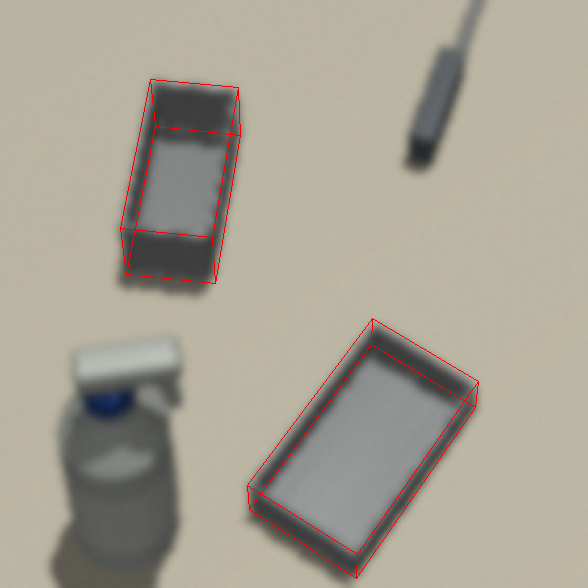

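Candidates: steel box at (435,252) under the rack is the tall, 40×98 steel one, so it is tray_small. The same shape at (502,274) is purple, the decoy. Steel box at (236,235) is the medium one, (188,292) is the large one. The crop c2 confirms the colours.

```bash
cat >> h.py <<'E'
def go(x,y,z,yaw=None,show=True):
    """shift/turn units to take TCP to x,y,z with tool-y at world angle yaw (mod pi)"""
    o=r.get_obs(); R=np.array(o["orientation"]); p=np.array(o["ee_pos"])
    d=R.T@(np.array([x,y,z])-p)/.2
    cur=np.arctan2(R[1,1],R[0,1]); t=0
    if yaw is not None:
        t=-((yaw-cur+np.pi/2)%np.pi-np.pi/2); t=t/(np.pi/4)
    print("shift",np.round(d,3).tolist(),"turn",round(t,3),"q6",round(o["joint_positions"][5],2),"cur yaw",round(cur,3),"p",np.round(p,4).tolist())
E
python3 - <<'E'
from h import *
c=cam("top"); s=cam("side")
B=[(box(.564,-.353,-.10,.04,.098,0,.08),(0,0,255)),(box(.567,-.353,-.12,.04,.098,0,.08),(0,255,255))]
overlay(c,B,400,220,70,60,10,"o7.png");overlay(s,B,310,140,60,70,8,"o8.png")
for n,p,z in[("jar",(340,197),.075),("galli",(299,189),.045),("handleL",(260.,284.5),.034),("handleR",(287.5,284),.034),("corner",(365,286),.005),("tip",(364,267.5),.005),("bottletop",(141,243),.2),("bottle foot",(155,250),.0)]: print(n,np.round(unproj(c,*p,z),3))
for n,p,z in[("jar",(264,216),.075),("galli",(242,246),.045),("bottle",(249,398),0),("corner",(346,231),.005),("handle end",(322,306),0.0)]: print("s",n,np.round(unproj(s,*p,z),3))
go(.6265,.2303,.15,.15)
E
```

```text
jar [ 0.726 -0.085  0.075]
galli [0.76  0.037 0.045]
handleL [0.476 0.157 0.034]
handleR [0.476 0.076 0.034]
corner [ 0.467 -0.156  0.005]
tip [ 0.523 -0.154  0.005]
bottletop [0.584 0.45  0.2  ]
bottle foot [0.59  0.485 0.   ]
s jar [ 0.724 -0.079  0.075]
s galli [0.759 0.031 0.045]
s bottle [0.587 0.471 0.   ]
s corner [ 0.473 -0.151  0.005]
s handle end [0.476 0.145 0.   ]
shift [3.316, -3.003, 0.407] turn -1.887 q6 1.44 cur yaw -1.332 p [0.1242, -0.5101, 0.2314]
```

View pics/o7.png

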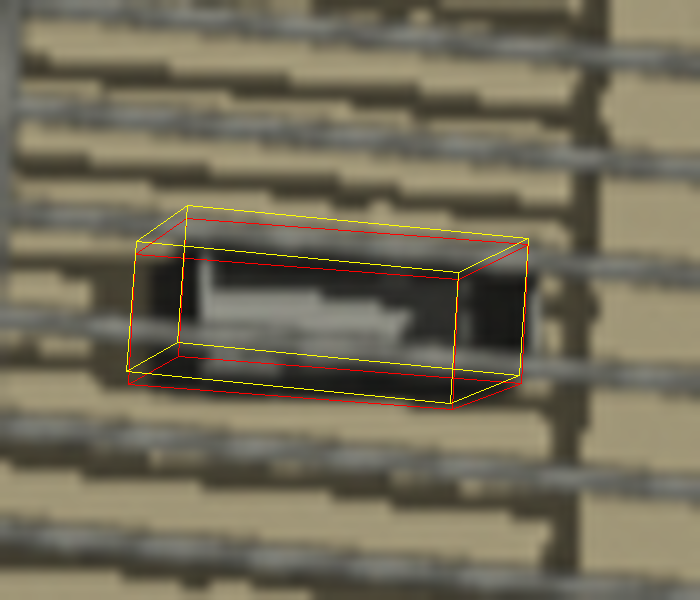

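View pics/o8.png

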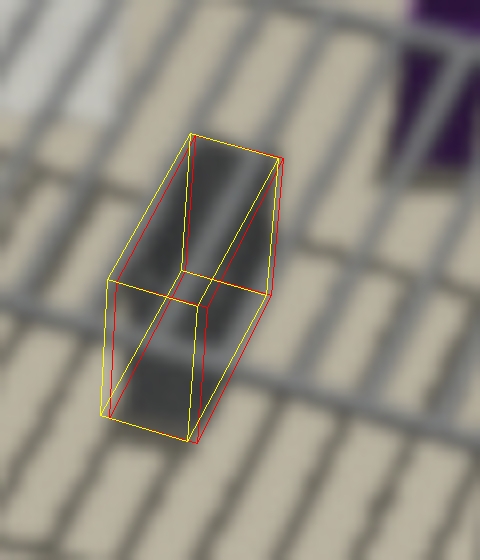

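```bash
python3 -m jog '[[0.3,-0.25,0,0,1],[0.6,-0.5,0,0,1],[0.85,-0.75,0,0,1],[1,-0.9,0,0,1]]' 30; python3 -m jog '[[0.3,-0.25,0,0,1],[0.6,-0.5,0,0,1],[0.85,-0.75,0,0,1],[1,-0.9,0,0,1]]';python3 -m jog '[[0.3,-0.25,0,0,1],[0.6,-0.5,0,0,1],[0.85,-0.75,0,0,1],[1,-0.9,0,0,1],[1,-0.9,0,0,1]]'; python3 -c "
from h import *
go(.6265,.2303,.15,.15)"
```

```text
clock: 1.2
ee_pos: [0.2665, -0.3027, 0.2315]
orientation: [[0.972, 0.236, 0.001], [0.236, -0.972, -0.001], [0.001, 0.001, -1.0]]
wrist_force: [1.8, -0.0, 0.4]
opening: 0.0854
clock: 1.7
ee_pos: [0.4083, -0.0966, 0.2318]
orientation: [[0.972, 0.236, 0.002], [0.236, -0.972, -0.002], [0.002, 0.002, -1.0]]
wrist_force: [1.1, -1.8, -0.1]
opening: 0.0856
clock: 2.33
ee_pos: [0.5612, 0.1287, 0.2308]
orientation: [[0.971, 0.239, 0.002], [0.239, -0.971, -0.001], [0.001, 0.001, -1.0]]
wrist_force: [-0.2, -0.8, -0.1]
opening: 0.0856
shift [0.438, -0.415, 0.404] turn -1.883 q6 3.01 cur yaw -1.329 p [0.5612, 0.1287, 0.2308]
```

```bash
python3 -m jog '[[0.2,-0.2,0.1,-0.24,1],[0.44,-0.41,0.2,-0.48,1],[0.44,-0.41,0.25,-0.72,1],[0.44,-0.41,0.25,-0.96,1],[0.44,-0.41,0.25,-0.96,1]]'; python3 -m jog '[[0,0,0,-0.24,1],[0,0,0,-0.48,1],[0,0,0,-0.72,1],[0,0,0,-0.92,1],[0,0,0,-0.92,1]]'; python3 -c "
from h import *
go(.6265,.2303,.035,.15)"
```

```text
clock: 2.95
ee_pos: [0.627, 0.2296, 0.1802]
orientation: [[0.545, 0.838, 0.001], [0.838, -0.545, -0.001], [-0.001, 0.001, -1.0]]
wrist_force: [-0.1, 0.8, 0.5]
opening: 0.0851
clock: 3.58
ee_pos: [0.6272, 0.2294, 0.1809]
orientation: [[-0.141, 0.99, 0.002], [0.99, 0.141, -0.001], [-0.001, 0.002, -1.0]]
wrist_force: [-0.7, -0.6, 0.5]
opening: 0.085
shift [0.006, -0.004, 0.73] turn -0.011 q6 1.68 cur yaw 0.142 p [0.6272, 0.2294, 0.1809]
```

```bash
python3 -m jog '[[0,0,0.25,0,1],[0,0,0.5,0,1],[0,0,0.66,0,1],[0,0,0.72,0,1],[0,0,0.72,0,1]]'; python3 -c "
from h import *
c=cam('top');s=cam('side')
crop(c,190,190,90,80,4,'g1.png');crop(s,210,230,120,120,4,'g2.png')
a=cv2.imread('pics/g1.png');b=cv2.imread('pics/g2.png');a=cv2.copyMakeBorder(a,0,480-a.shape[0],0,0,0);m=np.hstack([a,b])[:, :800];m=cv2.resize(m,None,fx=.95,fy=.95);cv2.imwrite('pics/g12.png',m)"
```

```text
clock: 4.2
ee_pos: [0.6272, 0.2291, 0.0368]
orientation: [[-0.139, 0.99, 0.001], [0.99, 0.139, -0.001], [-0.001, 0.001, -1.0]]
wrist_force: [0.5, -0.9, 0.1]
opening: 0.0855
```

View pics/g12.png

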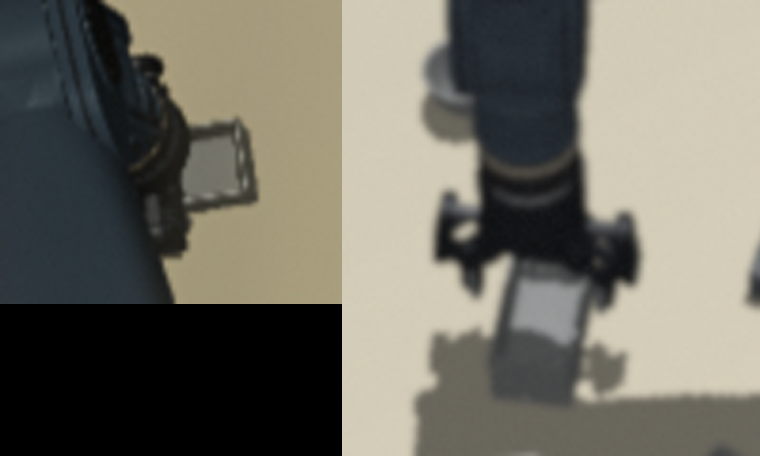

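Fingers straddle the medium box, centred on it. Closing and lifting.

```bash
python3 -m jog '[[0,0,0,0,0.6],[0,0,0,0,0.5],[0,0,0,0,0.5],[0,0,0,0,0.5],[0,0,0,0,0.5],[0,0,0,0,0.5]]' 40; python3 -m jog '[[0,0,-0.05,0,0.5],[0,0,-0.1,0,0.5],[0,0,-0.2,0,0.5],[0,0,-0.25,0,0.5],[0,0,-0.25,0,0.5]]'; python3 -c "
from h import *
go(.459,.378,.1,-.31)"
```

```text
clock: 5.05
ee_pos: [0.6301, 0.23, 0.0422]
orientation: [[-0.14, 0.99, 0.009], [0.99, 0.14, 0.001], [-0.0, 0.009, -1.0]]
wrist_force: [-1.2, -0.1, 6.1]
opening: 0.0584
clock: 5.68
ee_pos: [0.6309, 0.2303, 0.0944]
orientation: [[-0.14, 0.99, 0.012], [0.99, 0.14, 0.002], [0.0, 0.012, -1.0]]
wrist_force: [0.7, -0.4, -4.3]
opening: 0.0591
shift [0.851, -0.748, -0.037] turn 0.573 q6 1.68 cur yaw 0.14 p [0.6309, 0.2303, 0.0944]
```

```bash
python3 -m jog '[[0.17,-0.15,0,0.12,0.5],[0.34,-0.3,0,0.24,0.5],[0.51,-0.45,0,0.36,0.5],[0.68,-0.6,0,0.48,0.5],[0.8,-0.7,0,0.57,0.5],[0.85,-0.75,0,0.57,0.5],[0.85,-0.75,0,0.57,0.5]]'; python3 -c "
from h import *
go(.459,.378,.1,-.31)
c=cam('top');s=cam('side')
B=[(box(.459,.378,-.31,.08,.138,0,.035),(0,255,255)),(box(.459,.378,-.31,.06,.118,.052,.11),(0,0,255))]
overlay(c,B,130,240,110,90,4,'g3.png');overlay(s,B,230,310,150,120,4,'g4.png')
a=cv2.imread('pics/g3.png');b=cv2.imread('pics/g4.png');a=cv2.copyMakeBorder(a,0,480-a.shape[0],0,0,0);m=np.hstack([a,b]);m=cv2.resize(m,None,fx=.75,fy=.75);cv2.imwrite('pics/g34.png',m)"
```

```text
clock: 6.55
ee_pos: [0.4583, 0.3777, 0.0922]
orientation: [[0.301, 0.954, 0.012], [0.954, -0.301, 0.001], [0.005, 0.011, -1.0]]
wrist_force: [0.0, -0.5, -3.9]
opening: 0.0586
shift [0.003, 0.003, -0.039] turn 0.006 q6 2.46 cur yaw -0.305 p [0.4583, 0.3777, 0.0922]
```

View pics/g34.png

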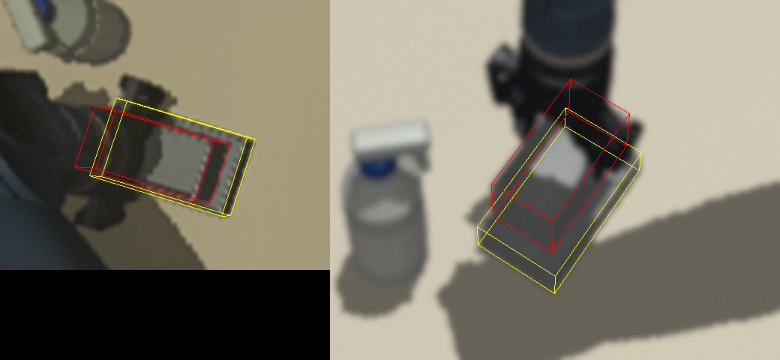

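```bash
python3 -m jog '[[0,0,0.05,0,0.5],[0,0,0.1,0,0.5],[0,0,0.15,0,0.5],[0,0,0.19,0,0.5],[0,0,0.22,0,0.5],[0,0,0.22,0,0.5]]'
```

```text
clock: 7.4
ee_pos: [0.4597, 0.3767, 0.0477]
orientation: [[0.303, 0.953, 0.012], [0.953, -0.303, 0.0], [0.004, 0.011, -1.0]]
wrist_force: [-0.4, -0.3, -2.7]
opening: 0.0593
```

```bash
python3 -m jog '[[0,0,0.01,0,0.5],[0,0,0.02,0,0.5],[0,0,0.025,0,0.5]]';  python3 -c "
from h import *
s=cam('side')
B=[(box(.459,.378,-.31,.08,.138,0,.035),(0,255,255)),(box(.459,.378,-.31,.06,.118,.003,.061),(0,0,255))]
crop(s,260,320,100,90,6,'g5.png');overlay(s,B,260,320,100,90,6,'g6.png')"
```

```text
clock: 7.78
ee_pos: [0.4602, 0.3771, 0.0453]
orientation: [[0.303, 0.953, 0.013], [0.953, -0.303, 0.002], [0.006, 0.012, -1.0]]
wrist_force: [-3.1, -2.2, 7.0]
opening: 0.0588
```

View pics/g6.png

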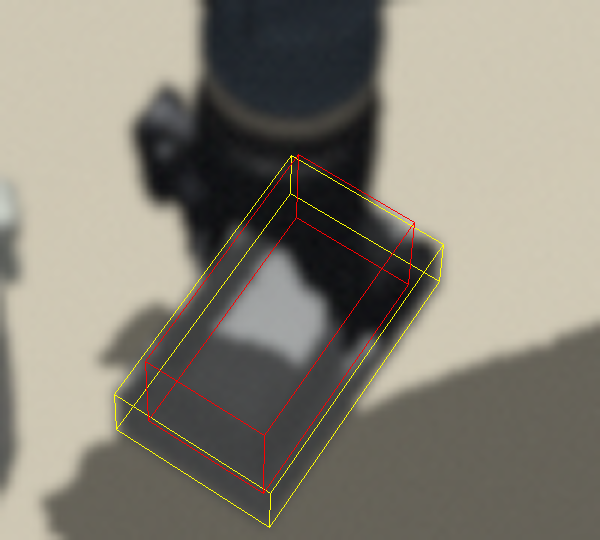

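Contact (force rose to +7 N at the expected height), inside the walls. Releasing and rising.

```bash
python3 -m jog '[[0,0,0,0,0.8],[0,0,0,0,1],[0,0,0,0,1],[0,0,0,0,1],[0,0,-0.2,0,1],[0,0,-0.4,0,1],[0,0,-0.5,0,1]]'; python3 -m jog '[[0.2,0,-0.1,0,1],[0.5,0,-0.1,0,1],[0.8,0,-0.1,0,1]]' ; python3 -c "
from h import *
go(.479,.095,.1,-.037)"
```

```text
clock: 8.7
ee_pos: [0.4599, 0.3777, 0.1482]
orientation: [[0.303, 0.953, 0.017], [0.953, -0.303, 0.004], [0.009, 0.015, -1.0]]
wrist_force: [0.8, -0.0, 0.3]
opening: 0.0857
clock: 9.07
ee_pos: [0.509, 0.5316, 0.1708]
orientation: [[0.304, 0.953, 0.019], [0.953, -0.304, 0.005], [0.011, 0.016, -1.0]]
wrist_force: [1.7, -0.1, 0.8]
opening: 0.0853
shift [-2.129, 0.514, 0.339] turn -0.346 q6 2.6 cur yaw -0.309 p [0.509, 0.5316, 0.1708]
```

I moved the wrong way along tool x, towards the bottle. Checking it before backing out.

```bash
python3 -c "
from h import *
c=cam('top');s=cam('side');crop(s,180,300,200,150,4,'g7.png');crop(c,60,180,200,150,4,'g8.png')"
```

```text
(no output)
```

View pics/g7.png

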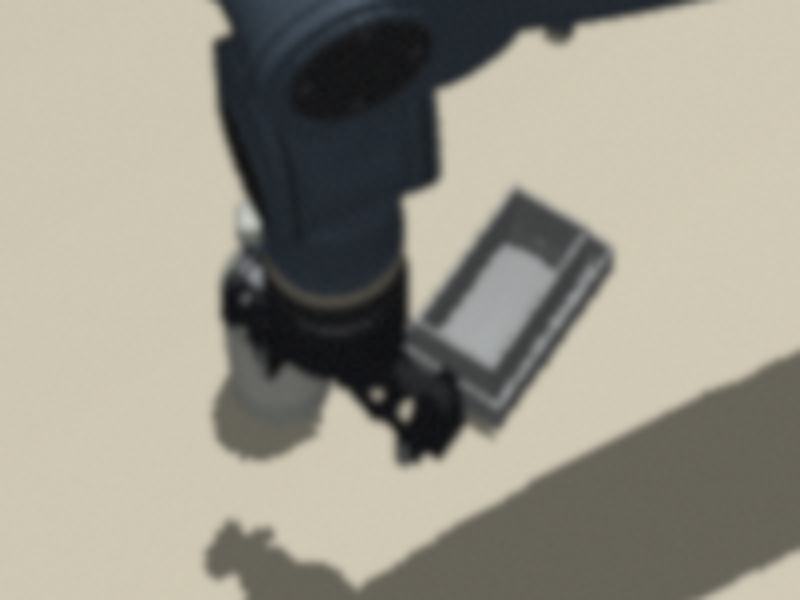

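View pics/g8.png

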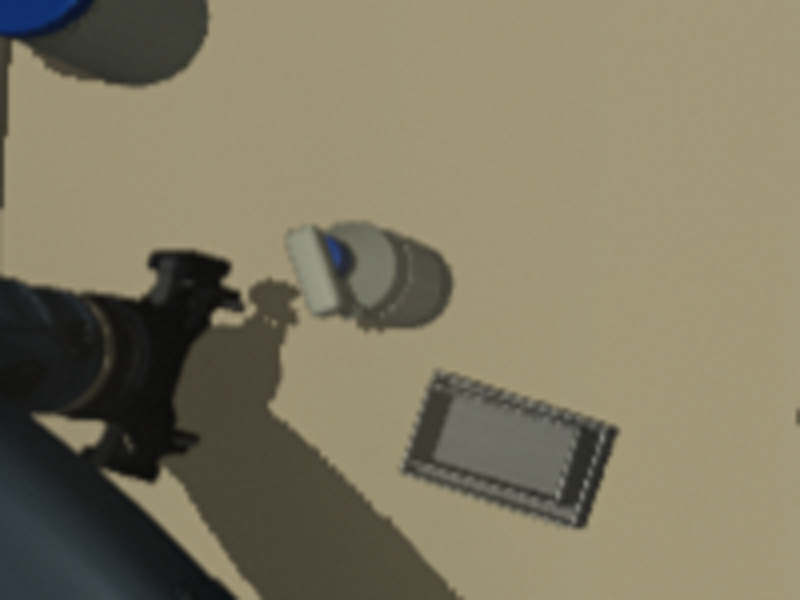

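The bottle stands unmoved (head still at about (140,245)). The medium box is nested flat in the large one. Raising, then going to the hook handle.

```bash
python3 -m jog '[[0,0,-0.2,0,1],[-0.1,0,-0.3,0,1],[-0.4,0.1,-0.3,0,1],[-0.7,0.2,-0.3,0,1],[-1,0.25,-0.3,0,1],[-1,0.25,-0.3,0,1]]'; python3 -m jog '[[-0.3,0.08,0,-0.1,1],[-0.6,0.15,0,-0.2,1],[-0.9,0.22,0,-0.3,1],[-1,0.25,0,-0.35,1],[-1,0.25,0,-0.35,1]]' ; python3 -c "
from h import *
go(.479,.095,.1,-.037)"
```

```text
clock: 9.93
ee_pos: [0.4934, 0.3242, 0.2192]
orientation: [[0.304, 0.953, 0.007], [0.953, -0.304, -0.002], [0.0, 0.007, -1.0]]
wrist_force: [0.1, 1.4, 0.2]
opening: 0.0852
clock: 10.55
ee_pos: [0.4806, 0.1174, 0.2202]
orientation: [[0.037, 0.999, 0.008], [0.999, -0.037, -0.002], [-0.001, 0.009, -1.0]]
wrist_force: [0.3, 0.2, 0.1]
opening: 0.0853
shift [-0.112, -0.009, 0.601] turn -0.0 q6 1.71 cur yaw -0.037 p [0.4806, 0.1174, 0.2202]
```

```bash
python3 -m jog '[[-0.05,-0.01,0.25,0,1],[-0.11,-0.01,0.5,0,1],[-0.11,-0.01,0.75,0,1],[-0.11,-0.01,0.95,0,1],[-0.11,-0.01,1,0,1],[-0.11,-0.01,1,0,1]]'; python3 -m jog '[[0,0,0.05,0,0.7],[0,0,0.06,0,0.4],[0,0,0.06,0,0.15],[0,0,0.06,0,0.1],[0,0,0.06,0,0.1],[0,0,0.06,0,0.1],[0,0,0.06,0,0.1],[0,0,0.06,0,0.1]]' 80 ; python3 -c "
from h import *
s=cam('side');crop(s,270,200,130,110,6,'k1.png')"
```

```text
clock: 11.3
ee_pos: [0.4796, 0.0962, 0.0204]
orientation: [[0.036, 0.999, 0.008], [0.999, -0.036, -0.001], [-0.001, 0.008, -1.0]]
wrist_force: [-0.2, -0.2, 0.2]
opening: 0.0856
clock: 12.3
ee_pos: [0.4803, 0.0962, 0.0093]
orientation: [[0.036, 0.999, 0.01], [0.999, -0.036, -0.001], [-0.001, 0.01, -1.0]]
wrist_force: [-0.4, -0.1, 5.7]
opening: 0.0188
```

View pics/k1.png

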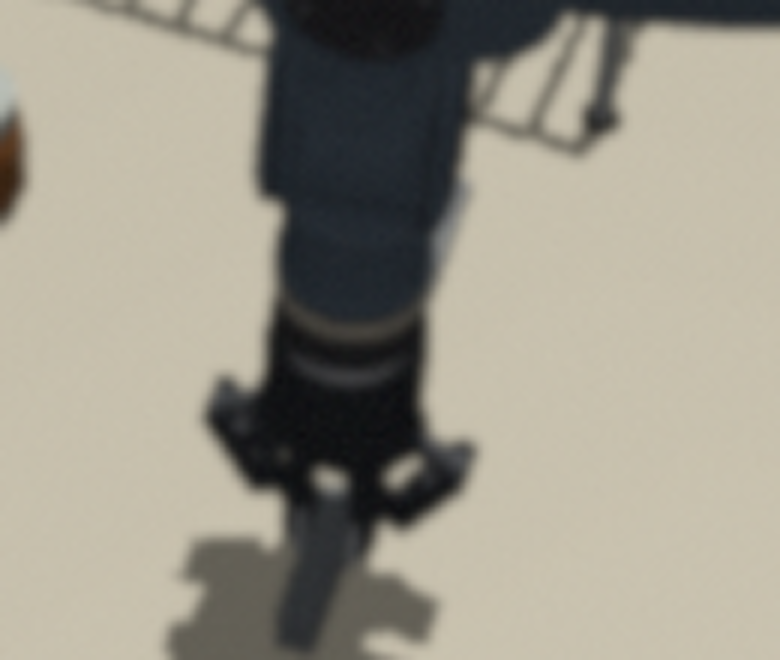

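```bash
python3 -m jog '[[0,0,-0.02,0,0.1],[0,0,-0.04,0.04,0.1],[0,0,-0.04,0.08,0.1],[0,0,-0.04,0.08,0.1]]';python3 -c "
from h import *
go(.4855,-.1694,.016,-.10)
c=cam('top');crop(c,250,240,140,70,5.7,'k2.png');s=cam('side');crop(s,270,180,130,130,4.6,'k3.png')"
```

```text
clock: 12.85
ee_pos: [0.4799, 0.0961, 0.0168]
orientation: [[0.099, 0.995, 0.009], [0.995, -0.099, -0.001], [-0.0, 0.009, -1.0]]
wrist_force: [-0.1, 0.1, -1.7]
opening: 0.0186
shift [-1.318, 0.159, 0.006] turn 0.001 q6 1.73 cur yaw -0.099 p [0.4799, 0.0961, 0.0168]
```

View pics/k2.png

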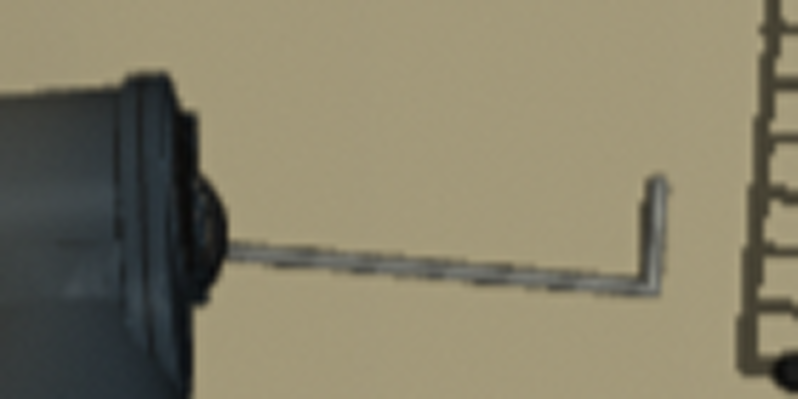

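View pics/k3.png

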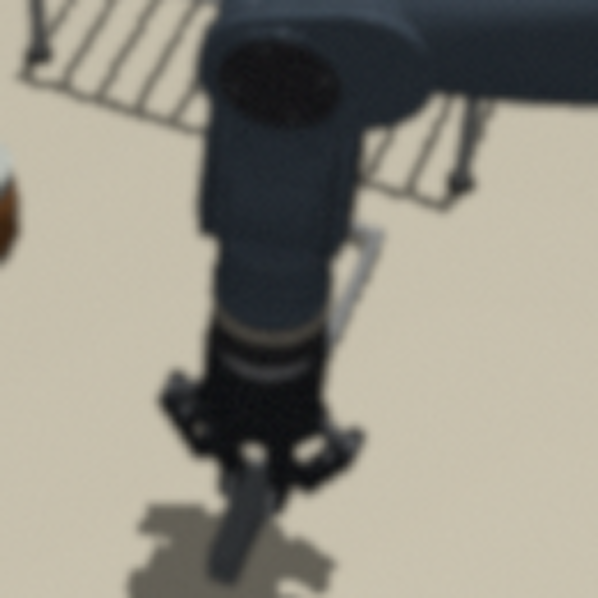

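The hook follows the gripper, with its corner at about (365,291), i.e. world (0.454,-0.156). Inserting beside the small box.

```bash
python3 -m jog '[[-0.12,0.03,0,0,0.1],[-0.27,0.06,0,0,0.1],[-0.42,0.09,0,0,0.1],[-0.57,0.12,0,0,0.1],[-0.72,0.15,0,0,0.1],[-0.87,0.16,0,0,0.1],[-1,0.16,0,0,0.1],[-1,0.16,0,0,0.1]]'; python3 -m jog '[[-0.12,0,0,0,0.1],[-0.24,0,0,0,0.1],[-0.31,0,0,0,0.1],[-0.31,0,0,0,0.1]]'; python3 -c "
from h import *
go(.4855,-.1694,.016,-.10)
c=cam('top');crop(c,340,190,160,130,5,'k4.png');s=cam('side');crop(s,260,120,150,110,5,'k5.png')"
```

```text
clock: 13.95
ee_pos: [0.4919, -0.1076, 0.0171]
orientation: [[0.102, 0.995, 0.009], [0.995, -0.102, -0.002], [-0.001, 0.009, -1.0]]
wrist_force: [0.2, -0.1, -2.0]
opening: 0.0185
clock: 14.45
ee_pos: [0.4856, -0.1693, 0.0171]
orientation: [[0.103, 0.995, 0.009], [0.995, -0.103, -0.001], [0.0, 0.009, -1.0]]
wrist_force: [-0.6, -0.3, -2.0]
opening: 0.0187
shift [-0.001, -0.001, 0.006] turn -0.003 q6 1.21 cur yaw -0.103 p [0.4856, -0.1693, 0.0171]
```

View pics/k4.png

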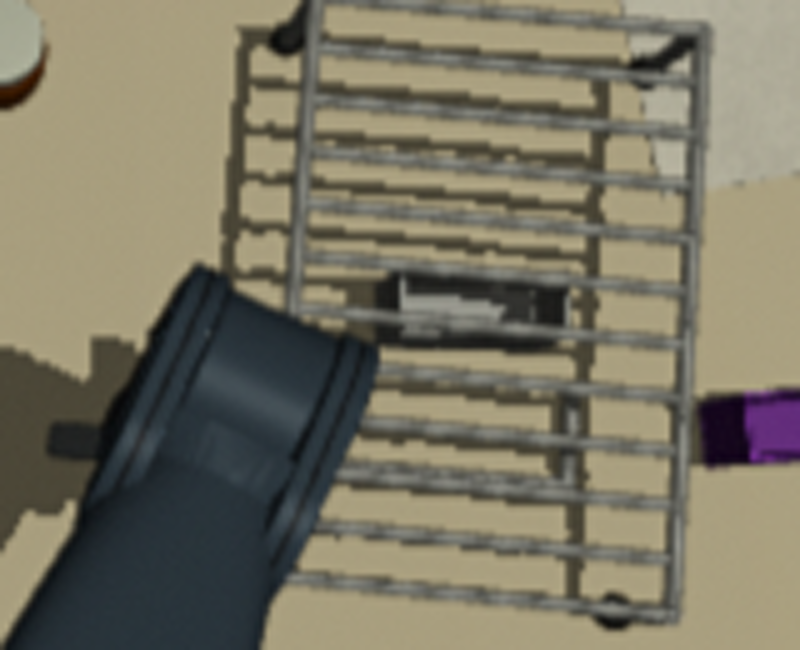

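View pics/k5.png

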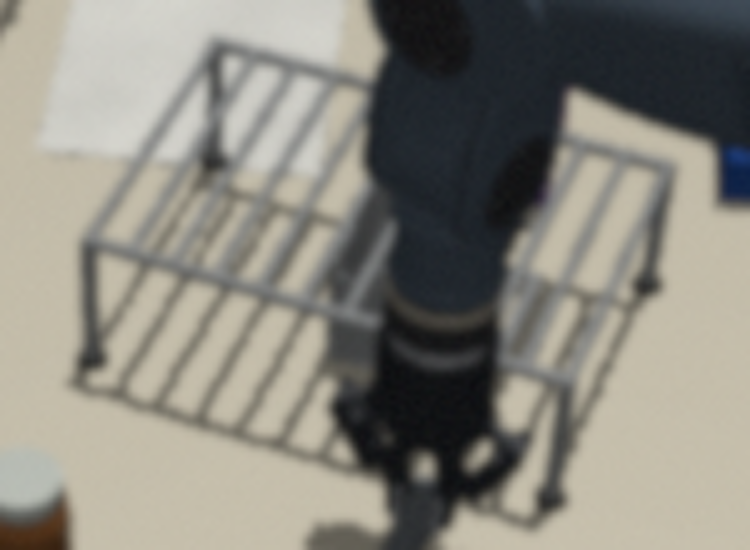

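```bash
python3 -c "
from h import *
c=cam('top')
print(unproj(c,454,275,.013),unproj(c,454,285,.013),unproj(c,453.6,255,.08), 'purple',unproj(c,340+703/5,190+430/5,0))
B=[(box(.562,-.358,-.09,.04,.098,0,.08),(0,0,255)),(box(.562,-.358,-.05,.04,.098,0,.08),(0,255,0))]
overlay(c,B,400,220,70,60,10,'k6.png')"
```

```text
[ 0.49386764 -0.42172973  0.013     ] [ 0.46406383 -0.42002768  0.013     ] [ 0.54715833 -0.40563641  0.08      ] purple [ 0.49000262 -0.50486841  0.        ]
```

View pics/k6.png

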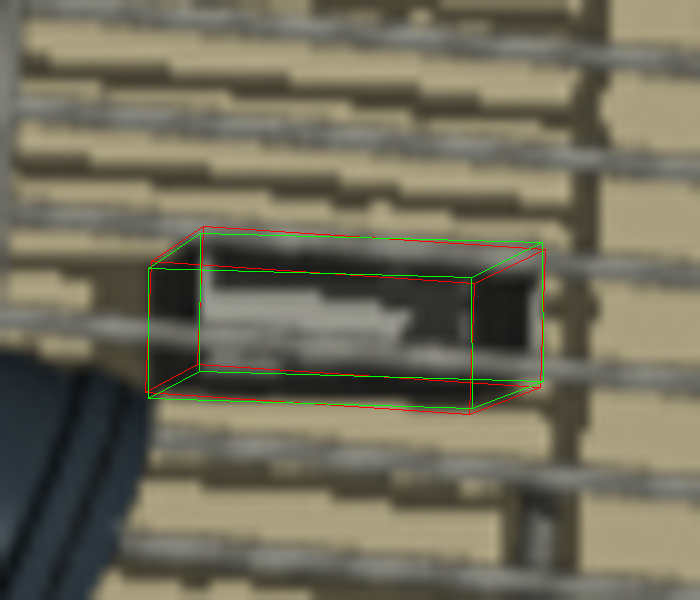

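Green (yaw −0.05, centre (0.562,−0.358)) matches. The bar is about 9 mm behind the far wall, so I shift it sideways behind the box.

```bash
python3 -m jog '[[0,0.07,0,0,0.1],[0,0.14,0,0,0.1],[0,0.21,0,0,0.1],[0,0.27,0,0,0.1],[0,0.29,0,0,0.1],[0,0.29,0,0,0.1]]'; python3 -c "
from h import *
c=cam('top');crop(c,400,220,70,60,10,'k7.png');s=cam('side');crop(s,260,120,150,110,5,'k8.png')"
```

```text
clock: 15.35
ee_pos: [0.5434, -0.174, 0.0174]
orientation: [[0.1, 0.995, 0.008], [0.995, -0.1, -0.0], [0.0, 0.008, -1.0]]
wrist_force: [0.3, 0.6, -1.8]
opening: 0.0184
```

View pics/k7.png

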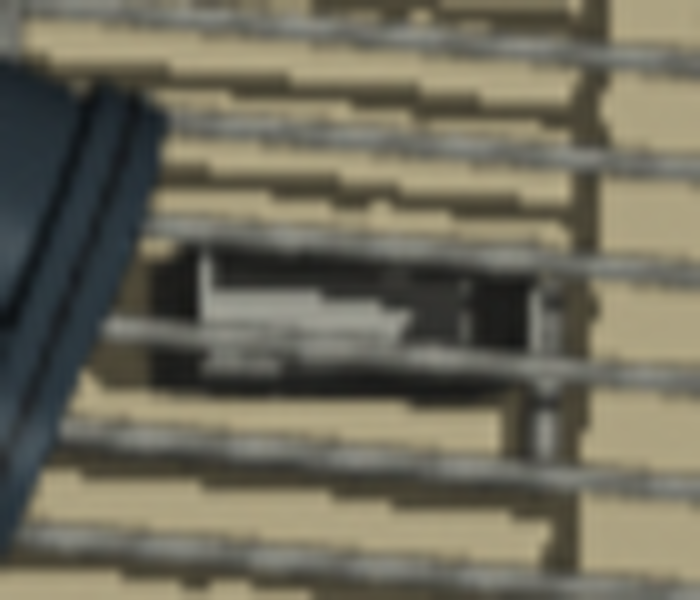

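View pics/k8.png

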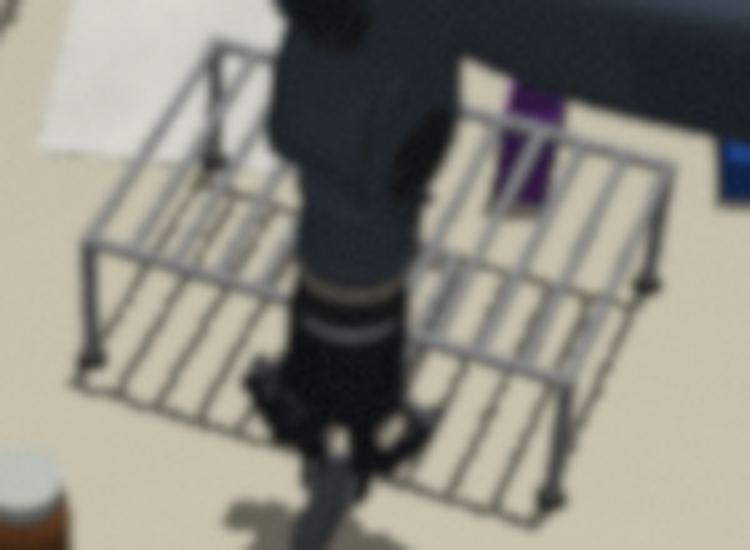

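Bar spans the far wall (column 543, rows 285–470 in the crop, box 277–410). Drawing out.

```bash
python3 -m jog '[[0.03,0,0.01,0,0.1],[0.07,0,0.01,0,0.1],[0.12,0,0.01,0,0.1],[0.18,0,0.01,0,0.1],[0.24,0,0.01,0,0.1],[0.3,0,0.01,0,0.1],[0.36,0,0.01,0,0.1],[0.42,0,0.01,0,0.1],[0.46,0,0.01,0,0.1],[0.46,0,0.01,0,0.1]]'; python3 -c "
from h import *
c=cam('top');crop(c,340,190,160,130,5,'p1.png')"
```

```text
clock: 16.7
ee_pos: [0.5523, -0.0815, 0.0155]
orientation: [[0.1, 0.995, 0.008], [0.995, -0.1, 0.0], [0.001, 0.008, -1.0]]
wrist_force: [-0.3, 0.1, -2.0]
opening: 0.0185
```

View pics/p1.png

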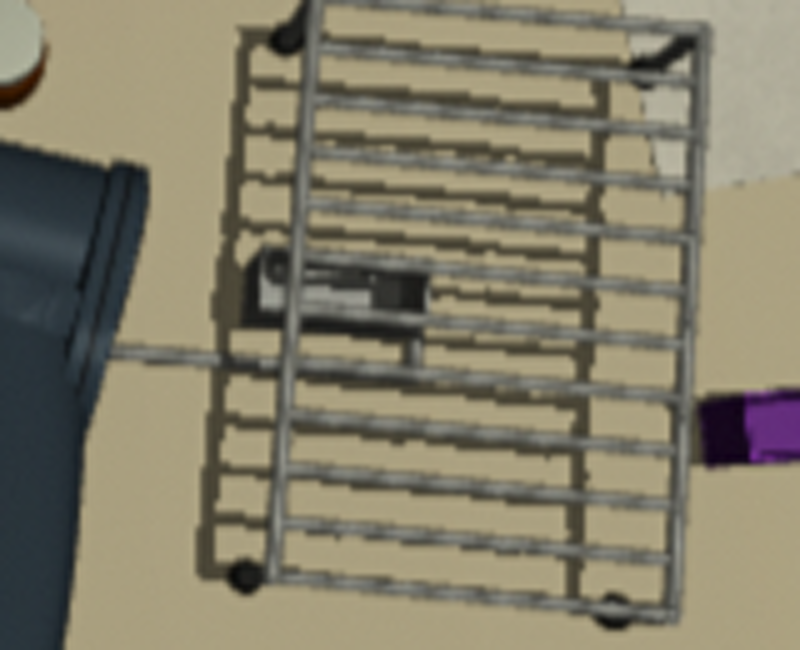

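Box is coming along straight (rim now columns 258–430 in the crop). Continuing.

```bash
python3 -m jog '[[0.04,0,0,0,0.1],[0.1,0,0,0,0.1],[0.17,0,0,0,0.1],[0.24,0,0,0,0.1],[0.31,0,0,0,0.1],[0.38,0,0,0,0.1],[0.45,0,0,0,0.1],[0.52,0,0,0,0.1],[0.57,0,0,0,0.1],[0.58,0,0,0,0.1]]'; python3 -m jog '[[0.04,0,0,0,0.1],[0.1,0,0,0,0.1],[0.16,0,0,0,0.1],[0.2,0,0,0,0.1],[0.2,0,0,0,0.1]]'; python3 -c "
from h import *
c=cam('top');crop(c,280,190,160,130,5,'p2.png');s=cam('side');crop(s,230,130,200,150,4,'p3.png')"
```

```text
clock: 18.0
ee_pos: [0.5639, 0.0342, 0.0156]
orientation: [[0.099, 0.995, 0.008], [0.995, -0.099, -0.0], [0.001, 0.008, -1.0]]
wrist_force: [-0.3, -3.3, -1.2]
opening: 0.0187
clock: 18.62
ee_pos: [0.5679, 0.0753, 0.0156]
orientation: [[0.097, 0.995, 0.008], [0.995, -0.097, 0.001], [0.002, 0.008, -1.0]]
wrist_force: [-0.3, -0.0, -2.7]
opening: 0.0185
```

View pics/p2.png

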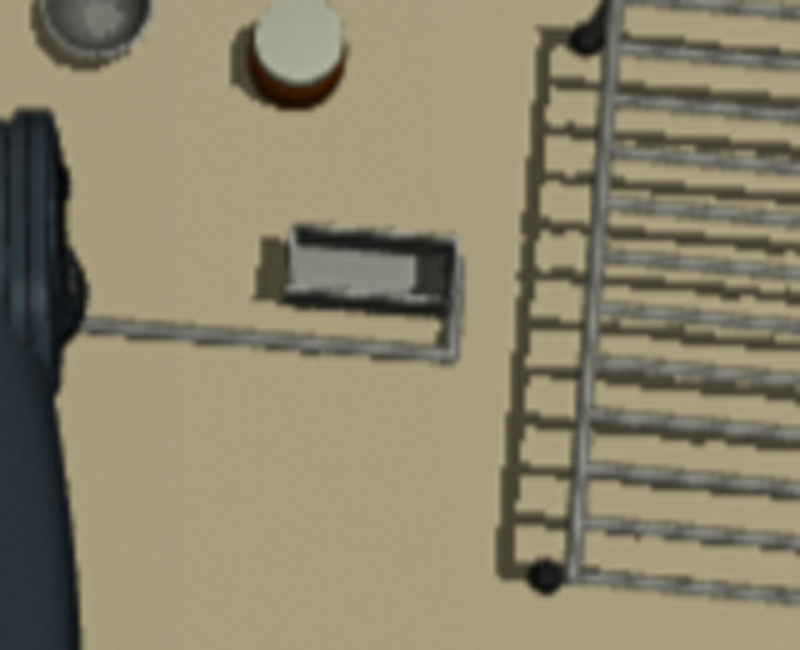

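View pics/p3.png

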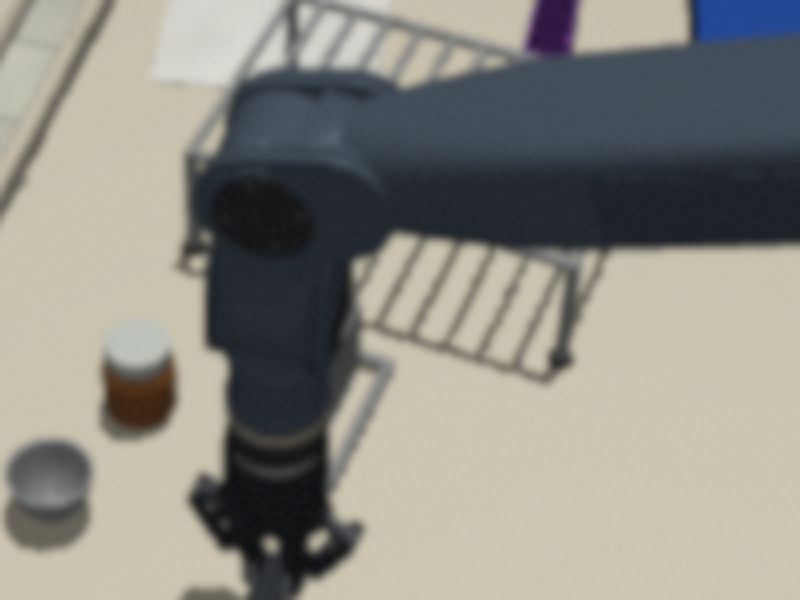

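Small box is fully out (centre about (355,244), ~0.12 m beyond the mouth). Backing the hook off, moving it aside and laying it down.

```bash
python3 -m jog '[[-0.03,0,0,0,0.1],[-0.05,0,0,0,0.1],[-0.06,-0.05,0,0,0.1],[-0.06,-0.15,0,0,0.1],[-0.06,-0.28,0,0,0.1],[-0.06,-0.4,0,0,0.1],[-0.06,-0.5,0,0,0.1],[-0.06,-0.55,0,0,0.1],[-0.06,-0.55,0,0,0.1]]'; python3 -m jog '[[0,0,0.01,0,0.1],[0,0,0.02,0,0.1],[0,0,0.03,0,0.1],[0,0,0.035,0,0.1]]'
```

```text
clock: 19.85
ee_pos: [0.4567, 0.0734, 0.0147]
orientation: [[0.098, 0.995, 0.008], [0.995, -0.098, 0.001], [0.001, 0.008, -1.0]]
wrist_force: [0.5, -0.9, -2.0]
opening: 0.0187
clock: 20.35
ee_pos: [0.4573, 0.0733, 0.0092]
orientation: [[0.098, 0.995, 0.009], [0.995, -0.098, 0.0], [0.001, 0.009, -1.0]]
wrist_force: [-4.7, 0.8, 9.9]
opening: 0.0185
```

```bash
python3 -m jog '[[0,0,0,0,0.3],[0,0,0,0,0.6],[0,0,0,0,0.9],[0,0,0,0,1],[0,0,0,0,1],[0,0,-0.2,0,1],[0,0,-0.45,0,1],[0,0,-0.7,0,1],[0,0,-0.7,0,1]]'; python3 -m jog '[[-0.1,-0.25,-0.1,0,1],[-0.1,-0.5,-0.1,0,1],[-0.1,-0.6,-0.1,0,1]]'; python3 -c "
from h import *
c=cam('top');crop(c,250,170,160,130,5,'q1.png');s=cam('side');crop(s,230,150,200,150,4,'q2.png')"
```

```text
clock: 21.48
ee_pos: [0.4597, 0.0734, 0.1546]
orientation: [[0.098, 0.995, 0.019], [0.995, -0.098, 0.0], [0.002, 0.019, -1.0]]
wrist_force: [0.7, -0.3, -0.6]
opening: 0.0855
clock: 21.85
ee_pos: [0.3356, 0.0653, 0.1712]
orientation: [[0.098, 0.995, 0.017], [0.995, -0.098, 0.001], [0.002, 0.017, -1.0]]
wrist_force: [1.1, 0.0, 0.2]
opening: 0.0853
```

View pics/q1.png

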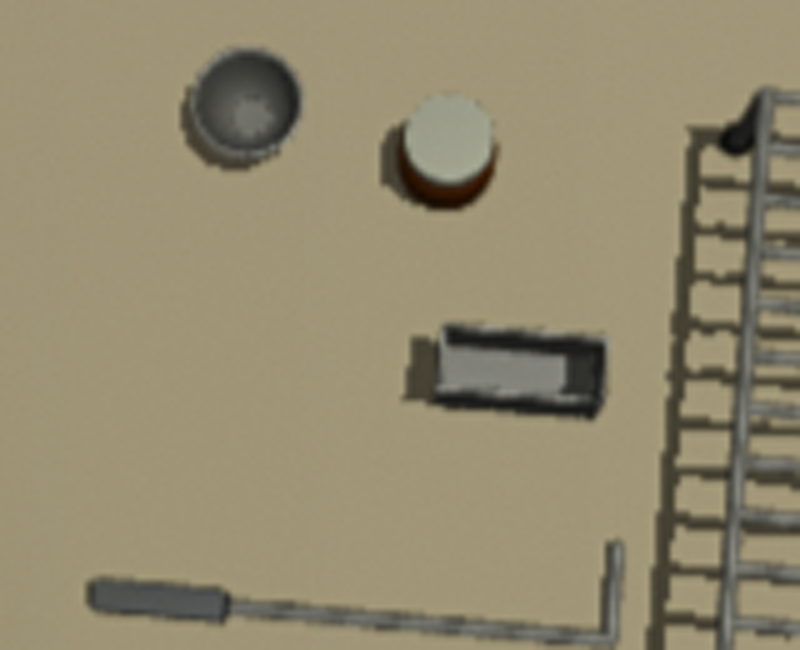

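View pics/q2.png

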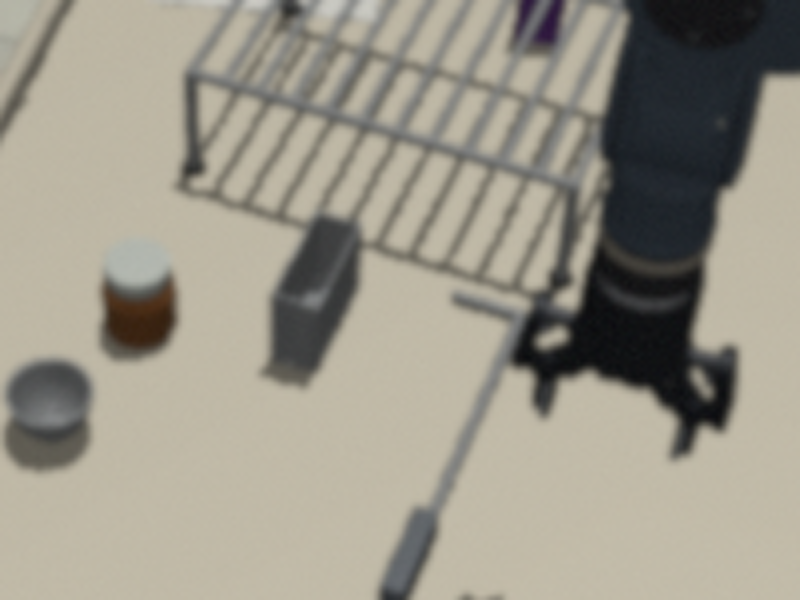

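Hook lies flat and all bystanders are in place. Fitting the small box and the nested pair.

```bash
python3 - <<'E'
from h import *
c=cam("top"); s=cam("side"); Bx=[]
for n,rt,rs,wlh,x0,z0 in(("sm",(318,228,58,32),(290,195,38,55),(.04,.098,.08),(.59,-.12,-.1),0),("lar",(145,255,82,65),(265,330,85,90),(.08,.138,.035),(.459,.378,-.31),0)):
    V=[]
    for c_,R,nm in((c,rt,"t"),(s,rs,"s")):
        m=bgmask(c_,*R,vt=.5 if n=="sm" else .6) if nm=="t" else biggest(satmask(c_,*R)); V.append((c_,m,R[0],R[1],4))
    print(n,hullfit(V[:1],*wlh,x0),hullfit(V[1:],*wlh,x0)); f=hullfit(V,*wlh,x0); print(f)
    Bx.append((box(*f[0],wlh[0],wlh[1],0,wlh[2]),(0,0,255)))
Bx.append((box(.459,.378,-.31,.06,.118,.003,.061),(0,255,255)))
overlay(c,Bx,310,220,75,50,8,"r1.png");overlay(s,Bx,280,185,60,70,7,"r2.png")
overlay(c,Bx,145,250,90,75,7,"r3.png");overlay(s,Bx,255,325,100,95,6,"r4.png")
a=[cv2.imread(f"pics/r{i}.png") for i in(1,2,3,4)]
def pad(i,h=575,w=630): return cv2.copyMakeBorder(i,0,h-i.shape[0],0,w-i.shape[1],0)
m=np.vstack([np.hstack([pad(a[0]),pad(a[1])]),np.hstack([pad(a[2]),pad(a[3])])]);cv2.imwrite("pics/r.png",cv2.resize(m,None,fx=.52,fy=.52,interpolation=cv2.INTER_AREA))
E
```

```text
sm (array([ 0.5896, -0.1196, -0.105 ]), np.float64(0.148)) (array([ 0.5911, -0.1227,  0.0036]), np.float64(0.114))
(array([ 0.5901, -0.1196, -0.0364]), np.float64(0.286))
lar (array([ 0.4581,  0.377 , -0.2828]), np.float64(0.095)) (array([ 0.4594,  0.3784, -0.3138]), np.float64(0.065))
(array([ 0.4592,  0.3773, -0.2985]), np.float64(0.162))
```

View pics/r.png

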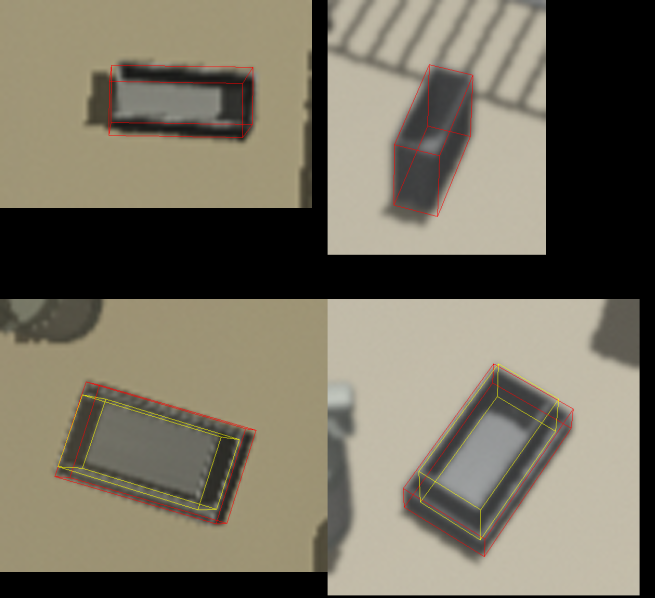

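```bash
python3 -c "
from h import *
go(.59,-.1215,.171,-.07)"
```

```text
shift [-0.806, 1.345, 0.027] turn -0.036 q6 1.66 cur yaw -0.098 p [0.3381, 0.0652, 0.1717]
```

```bash
python3 -m jog '[[-0.15,0.25,0,0,1],[-0.3,0.5,0,0,1],[-0.45,0.75,0,0,1],[-0.6,1,0,-0.04,1],[-0.6,1,0,-0.04,1]]';python3 -m jog '[[-0.1,0.17,0,0,1],[-0.2,0.34,0,0,1],[-0.2,0.34,0,0,1],[-0.2,0.34,0,0,1]]'; python3 -c "
from h import *
go(.59,-.1215,.062,-.07)"
```

```text
clock: 22.68
ee_pos: [0.528, -0.0767, 0.1712]
orientation: [[0.07, 0.997, 0.015], [0.998, -0.07, 0.001], [0.002, 0.015, -1.0]]
wrist_force: [-0.9, 0.7, -0.3]
opening: 0.0854
clock: 23.18
ee_pos: [0.5925, -0.1208, 0.1715]
orientation: [[0.07, 0.997, 0.014], [0.998, -0.07, 0.002], [0.003, 0.013, -1.0]]
wrist_force: [0.5, 0.7, -0.1]
opening: 0.0853
shift [-0.006, -0.019, 0.547] turn -0.0 q6 1.33 cur yaw -0.07 p [0.5925, -0.1208, 0.1715]
```

```bash
python3 -m jog '[[-0.01,-0.02,0.2,0,1],[-0.01,-0.02,0.38,0,1],[-0.01,-0.02,0.5,0,1],[-0.01,-0.02,0.545,0,1],[-0.01,-0.02,0.545,0,1]]'; python3 -m jog '[[0,0,0,0,0.7],[0,0,0,0,0.45],[0,0,0,0,0.3],[0,0,0,0,0.3],[0,0,0,0,0.3],[0,0,0,0,0.3],[0,0,0,0,0.3]]' 40; python3 -c "
from h import *
s=cam('side');crop(s,250,150,130,110,6,'t1.png')"
```

```text
clock: 23.8
ee_pos: [0.5893, -0.1217, 0.0627]
orientation: [[0.069, 0.998, 0.013], [0.998, -0.069, 0.002], [0.003, 0.013, -1.0]]
wrist_force: [0.5, 0.3, 1.2]
opening: 0.0854
clock: 24.68
ee_pos: [0.5905, -0.1221, 0.0643]
orientation: [[0.069, 0.997, 0.016], [0.998, -0.069, 0.001], [0.002, 0.016, -1.0]]
wrist_force: [-0.3, 0.7, 5.4]
opening: 0.039
```

View pics/t1.png

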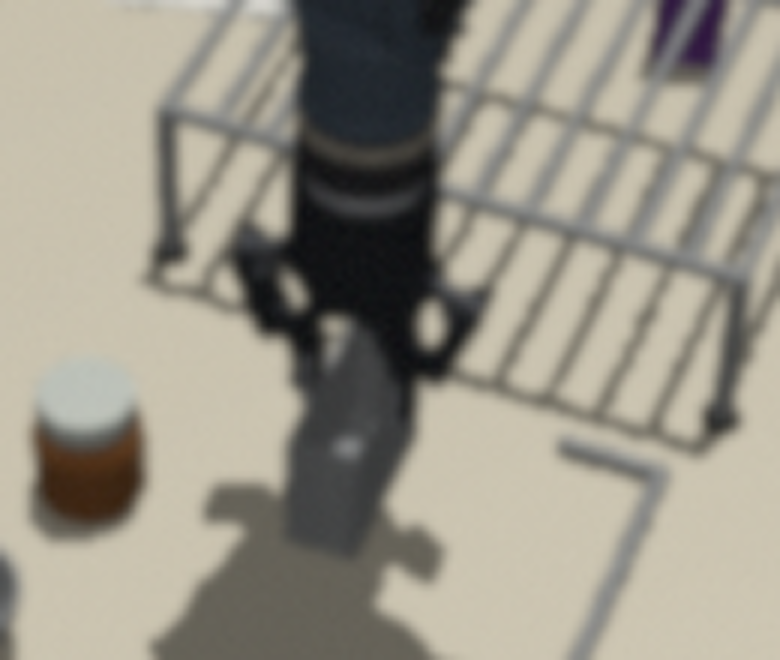

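Held (opening 39 mm for a 40 mm box). Lifting and carrying to the nest.

```bash
python3 -m jog '[[0,0,0,0,0.3],[0,0,-0.05,0,0.3],[0,0,-0.15,0,0.3],[0,0,-0.27,0,0.3],[0,0,-0.38,0,0.3],[0,0,-0.44,0,0.3],[0,0,-0.44,0,0.3]]' 60; python3 -c "
from h import *
go(.459,.378,.15,-.305)"
```

```text
clock: 25.6
ee_pos: [0.5894, -0.1223, 0.1529]
orientation: [[0.069, 0.997, 0.017], [0.998, -0.069, 0.001], [0.002, 0.017, -1.0]]
wrist_force: [0.9, 0.1, -2.8]
opening: 0.0386
shift [2.45, -0.825, 0.005] turn 0.3 q6 1.32 cur yaw -0.07 p [0.5894, -0.1223, 0.1529]
```

```bash
python3 -m jog '[[0.1,-0.04,0,0,0.3],[0.3,-0.1,0,0,0.3],[0.5,-0.17,0,0.05,0.3],[0.7,-0.24,0,0.1,0.3],[0.9,-0.31,0,0.1,0.3],[1,-0.34,0,0.1,0.3]]'; python3 -c "
from h import *
go(.459,.378,.15,-.305)"
```

```text
clock: 26.35
ee_pos: [0.5329, 0.085, 0.1505]
orientation: [[0.145, 0.989, 0.014], [0.989, -0.145, 0.002], [0.004, 0.013, -1.0]]
wrist_force: [-0.0, -0.3, -2.6]
opening: 0.0384
shift [1.396, -0.577, 0.0] turn 0.204 q6 1.75 cur yaw -0.145 p [0.5329, 0.085, 0.1505]
```

```bash
python3 -m jog '[[0.2,-0.08,0,0.05,0.3],[0.4,-0.16,0,0.1,0.3],[0.6,-0.25,0,0.15,0.3],[0.8,-0.33,0,0.2,0.3],[0.95,-0.39,0,0.2,0.3],[1,-0.41,0,0.2,0.3],[1,-0.41,0,0.2,0.3]]'; python3 -c "
from h import *
go(.459,.378,.15,-.305)"
```

```text
clock: 27.22
ee_pos: [0.4795, 0.295, 0.1492]
orientation: [[0.296, 0.955, 0.012], [0.955, -0.296, 0.001], [0.004, 0.011, -1.0]]
wrist_force: [-0.1, 1.1, -3.2]
opening: 0.0385
shift [0.366, -0.221, -0.005] turn 0.006 q6 2.31 cur yaw -0.301 p [0.4795, 0.295, 0.1492]
```

```bash
python3 -m jog '[[0.12,-0.07,0,0,0.3],[0.24,-0.15,0,0,0.3],[0.34,-0.21,0,0,0.3],[0.37,-0.22,0,0,0.3],[0.37,-0.22,0,0,0.3]]'; python3 -c "
from h import *
go(.459,.378,.15,-.305)
p=r.get_obs()['ee_pos']; z=p[2]-.064
c=cam('top');s=cam('side')
B=[(box(.459,.378,-.305,.06,.118,.003,.061),(0,255,255)),(box(p[0],p[1],-.305,.04,.098,z,z+.08),(0,0,255))]
overlay(c,B,130,230,110,100,6,'u1.png');overlay(s,B,240,300,120,120,5,'u2.png')"
```

```text
clock: 27.85
ee_pos: [0.4597, 0.3777, 0.1488]
orientation: [[0.297, 0.955, 0.012], [0.955, -0.297, -0.001], [0.003, 0.011, -1.0]]
wrist_force: [0.0, 0.8, -2.9]
opening: 0.0389
shift [0.0, -0.004, -0.006] turn 0.005 q6 2.45 cur yaw -0.301 p [0.4597, 0.3777, 0.1488]
```

View pics/u1.png

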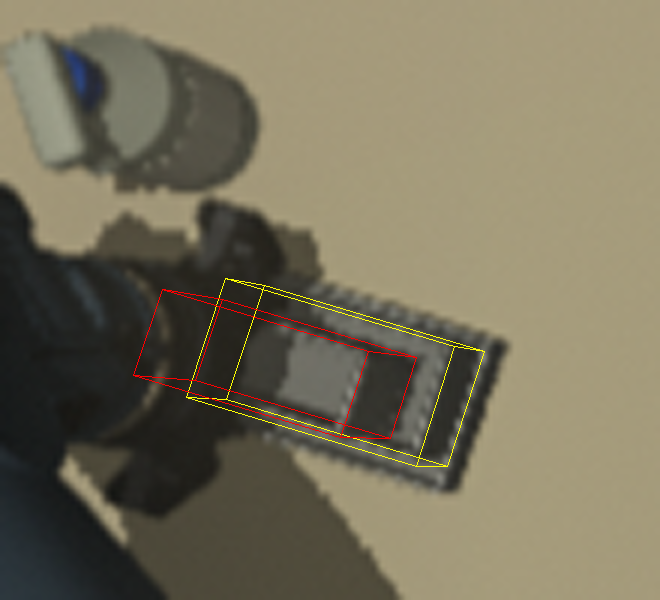

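View pics/u2.png

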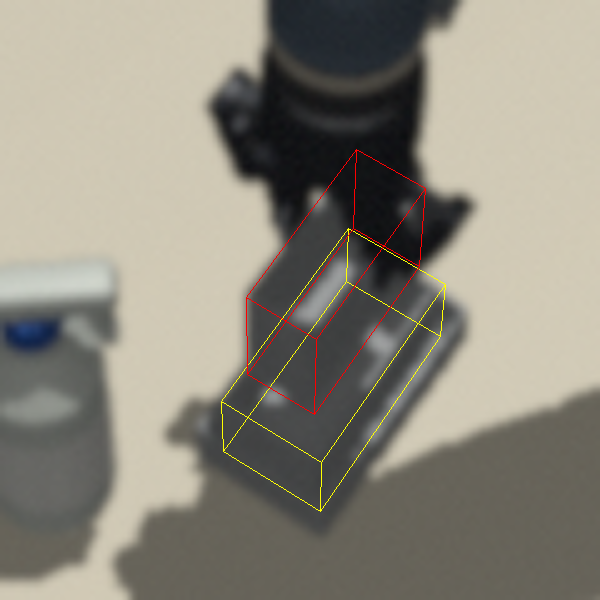

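Small box is over the middle of the medium one in both views. Lowering.

```bash
python3 -m jog '[[0,0,0.08,0,0.3],[0,0,0.16,0,0.3],[0,0,0.22,0,0.3],[0,0,0.27,0,0.3],[0,0,0.32,0,0.3],[0,0,0.36,0,0.3],[0,0,0.36,0,0.3]]'
```

```text
clock: 28.82
ee_pos: [0.4601, 0.3771, 0.076]
orientation: [[0.297, 0.955, 0.01], [0.955, -0.297, -0.001], [0.002, 0.01, -1.0]]
wrist_force: [0.1, -1.3, -2.0]
opening: 0.0382
```

```bash
python3 -m jog '[[0,0,0.01,0,0.3],[0,0,0.02,0,0.3],[0,0,0.03,0,0.3],[0,0,0.03,0,0.3]]'
```

```text
clock: 29.32
ee_pos: [0.4604, 0.3773, 0.0705]
orientation: [[0.297, 0.955, 0.011], [0.955, -0.297, -0.001], [0.003, 0.011, -1.0]]
wrist_force: [-0.4, 0.1, 0.4]
opening: 0.0384
```

```bash
python3 -m jog '[[0,0,0.01,0,0.3],[0,0,0.01,0,0.3]]'; python3 -c "
from h import *
c=cam('top');s=cam('side')
B=[(box(.4605,.3775,-.305,.04,.098,.006,.086),(0,0,255))]
overlay(c,B,130,230,110,100,4,'v1.png');overlay(s,B,240,300,120,120,4,'v2.png')
a=cv2.imread('pics/v1.png');b=cv2.imread('pics/v2.png');a=cv2.copyMakeBorder(a,0,80,0,0,0);cv2.imwrite('pics/v.png',cv2.resize(np.hstack([a,b]),None,fx=.85,fy=.85))"
```

```text
clock: 29.58
ee_pos: [0.4604, 0.3773, 0.0704]
orientation: [[0.297, 0.955, 0.012], [0.955, -0.297, -0.0], [0.003, 0.011, -1.0]]
wrist_force: [-2.7, -1.2, 5.3]
opening: 0.0389
```

View pics/v.png

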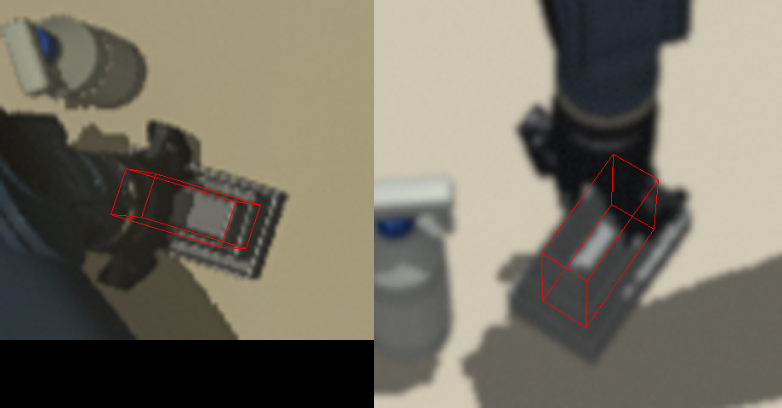

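Seated: the force reversed to +5 N and the height matches the nested model. Releasing, rising, and retreating away from the bottle (tool −x this time).

```bash
python3 -m jog '[[0,0,0,0,0.45],[0,0,0,0,0.65],[0,0,0,0,0.9],[0,0,0,0,1],[0,0,0,0,1],[0,0,-0.2,0,1],[0,0,-0.45,0,1],[0,0,-0.7,0,1],[0,0,-0.7,0,1]]'; python3 -m jog '[[-0.2,0,0,0,1],[-0.5,0,0,0,1],[-0.8,0,0,0,1],[-1,0,0,0,1],[-1,0,0,0,1]]';python3 -m jog '[[-0.2,0,0,0,1],[-0.5,0,0,0,1],[-0.5,0,0,0,1]]'; python3 -c "
from h import *
c=cam('top');s=cam('side')
cv2.imwrite('pics/w0.png',c['color'][:,:,::-1])
B=[(box(.459,.378,-.305,.08,.138,0,.035),(0,255,255)),(box(.4605,.3775,-.305,.04,.098,.006,.086),(0,0,255))]
crop(s,220,300,150,120,5,'w1.png');overlay(s,B,220,300,150,120,5,'w2.png');overlay(c,B,130,230,110,100,6,'w3.png');crop(s,200,180,200,130,4,'w4.png')"
```

```text
clock: 30.8
ee_pos: [0.4613, 0.3791, 0.2168]
orientation: [[0.297, 0.955, 0.021], [0.955, -0.297, 0.006], [0.012, 0.019, -1.0]]
wrist_force: [-0.3, 0.8, 0.9]
opening: 0.0852
clock: 31.42
ee_pos: [0.4008, 0.1862, 0.2135]
orientation: [[0.3, 0.954, 0.02], [0.954, -0.301, 0.005], [0.011, 0.018, -1.0]]
wrist_force: [1.0, -0.2, 1.0]
opening: 0.085
clock: 31.8
ee_pos: [0.3703, 0.0887, 0.2117]
orientation: [[0.305, 0.952, 0.019], [0.952, -0.305, 0.005], [0.01, 0.017, -1.0]]
wrist_force: [0.2, 1.1, 0.1]
opening: 0.0854
```

View pics/w0.png

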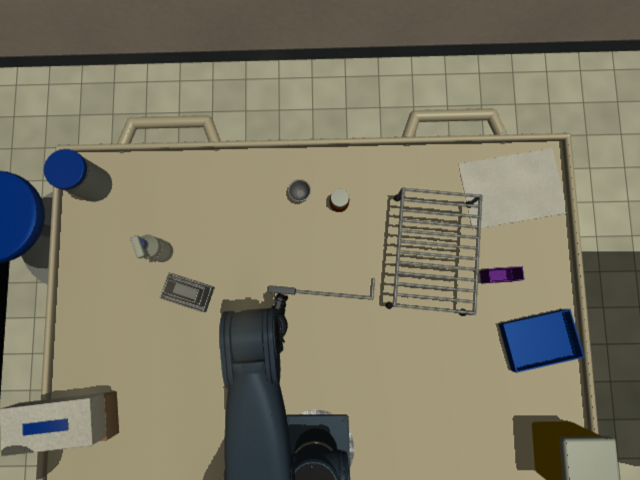

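View pics/w1.png

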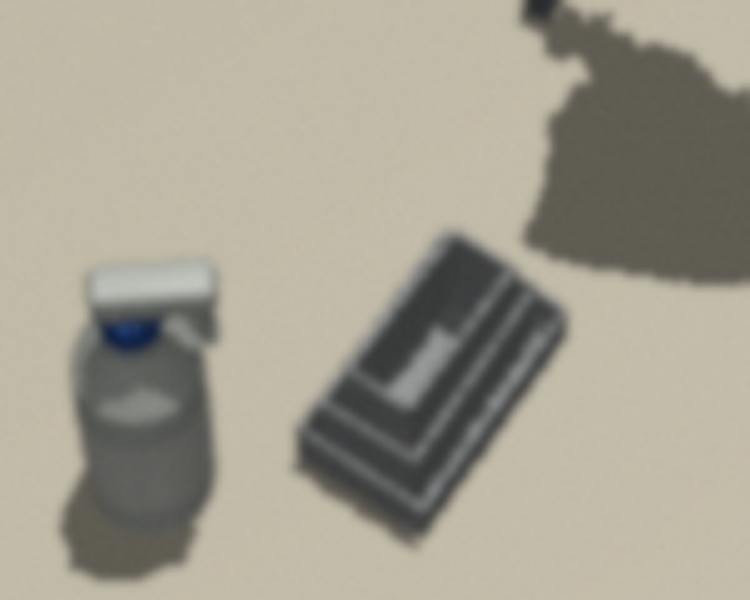

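View pics/w2.png

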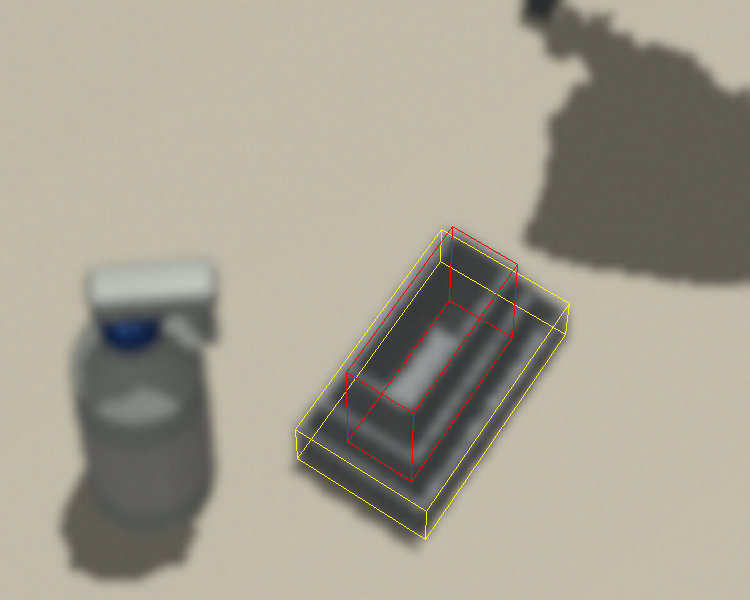

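View pics/w3.png

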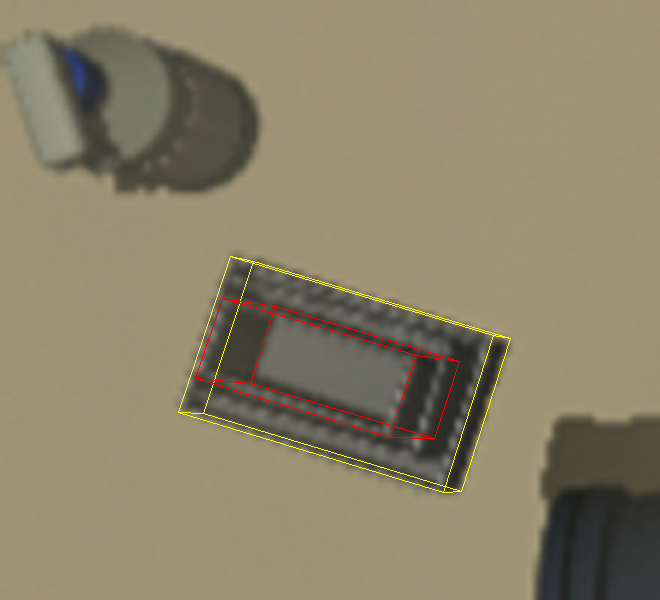

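View pics/w4.png

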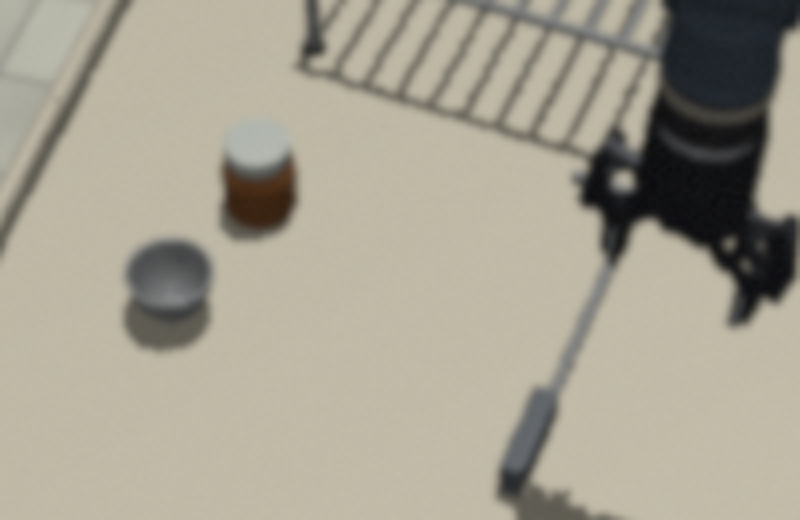

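All three boxes are concentric and level. The rod lies flat, the bystanders are where they were, and the arm is clear. Handing in.

```bash
python3 -c "
from h import *
print(r.get_obs()['wrist_force']); print(r.job_done())"
```

```text
[ 1.1412655  -0.18473093 -0.34344298]
the job is handed in; nothing more can be done
None
```

The job is handed in: the three containers are nested. I set the medium one in the large one first. Then I drew the small one about 0.24 m out from under the rack with the hooked rod, laid the rod flat, and set the small one in the medium one. Total time was about 32 s of the 72 s allowed.

**Checks:**
- Both set-downs ended in light contact of about 5–7 N, at the height expected for the container resting on the floor below it.
- The last pictures show the three rims concentric and level, and the rod flat.
- The bottle, jar and bowl stand where they were, and the arm is clear of everything.

**What went wrong or disagreed:**
- After releasing the medium box I moved the wrong way and passed close to the spray bottle. The pictures show it was not moved.
- My first fit of the medium and large boxes differed by about 10 mm between the two cameras, because I had misread the rim corners. I refitted from the outlines, which brought the two cameras to within about 2–3 mm.
- The small box's angle differed by about 0.1 rad between the two views. I grasped at a value in between, and it then lined up with the medium box in both views before I lowered it.

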